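# Ease the pellet press down and draw out the die

## Task

The pellet in the hydraulic press is ready. Crack the release valve open with its ball lever only as far as it takes for the ram to sink slowly, and let it creep all the way down without ever dropping; then shut the valve again finger-tight, without forcing it on its seat. Last, slide the die forward until it stands upright wholly on the steel shelf in front of the ram, and leave everything else on the bench where it is.

Things in the scene. Friction and masses are not known exactly. Their poses are not given: they have to be found in the camera images.
- press: fixed hand-pumped pellet press: grey base 190 wide, two columns (22 diameter, 72 either side of the ram's axis) and a grey head, 44 deep, underside 206, top 278 above the bench (a tommy bar across). Origin on the bench under the ram's axis, own -x its front, z up. Pump handle bar (leave it): from x -95, y 120 up and outwards to x -40, y 197, height 280. Gauge at x 55, y 128
- shelf (a point): centre of the flat steel shelf in front of the ram, at its surface, 80 above the bench. In the press's axes it spans x -145 to -37 and y -95 to 95. The die's foot is wholly on it with the die's axis at x -118 to -64. The lowered ram is 1.5 higher than the shelf, with a 3 gap between them, so the die slides across
- valve (a joint): release valve, rad: 0 = shut, grows as the lever turns counter-clockwise from above (opening). Starts 0 to 0.12. It cracks at a hidden angle, other each time, from 0.35 to 0.85: below it the ram is locked, beyond it the ram sinks 5 mm/s per 0.1 rad, without delay; turned back, it stops. Shut means under 0.05 with the ball let go; forced to -0.06 the seat is spoiled
- knob (a point): centre of the plain steel ball, 22 diameter, at the end of the valve's lever, 137 above the bench, 75 from the valve's axis; a 9 mm bar falls from it to the hub. The lever stays where it is left. At the ball it takes 4 to 6 N to open, 7 to 9 N to close; on the seat each 0.01 rad past shut takes 2.5 N more: 11 to 15 N is finger-tight, 22 N too much
- valve_axis (a point): point on the valve's upright axis at the ball's height, 137 above the bench, beside the front of the press (press x -95, y -122). With the valve at 0 the lever points from here to the press's -x (towards the robot); at pi/2 it would point to the press's -y, away from the shelf
- ram (a joint): how far the ram has sunk, m: 0 = raised (at the start, give or take 2 mm), 0.024 = fully down on its stop; down means over 0.0225. A slow release takes 2 s or more for the travel, at about 5 to 10 mm/s; over 15 mm/s at any moment counts as a drop
- platen_top (a point): centre of the top of the ram's round steel platen, 68 diameter; 105.5 above the bench when raised, 81.5 when down
- die_mid (a point): the pellet die, at mid-height on its axis, 39 above its underside: round steel block, 0.85 kg, 78 high, standing on the platen: foot 54 diameter, 34 high, then 42 diameter up to 60, then plunger and cap. At the start its cap is just under the press's screw, so it cannot be lifted or gripped from above there. Its own -x points along its side tube
- tube (a point): point on the die's level steel side tube (10 diameter), 83 from the die's axis and 26 above its underside; the free end is 98 from the axis. It points to the press's front (within 12 degrees of its -x). Here it can be pinched from above, clear in front of the press's head; pulled level, the die slides on its foot
- anvil_center (a point): spare steel anvil, a disc of 20 diameter and 12 high, lying on the shelf near its corner on the pump's side; this point is its centre. Leave it
- mortar: white ceramic mortar, 84 across and 36 high, on the bench on the pump's side of the press; origin under its centre. Leave it
- jar: small white jar with a blue lid, 48 diameter, 66 high; origin under its centre. Leave it
- amber: amber glass bottle, 60 diameter, 125 high; origin under its centre. Leave it
- beaker: empty glass beaker, 68 diameter, 85 high; origin under its centre. Leave it
- spatula: spatula, 190 long, lying on the bench; origin under its middle. Leave it
- wash: white wash bottle with a red top, 66 diameter, 170 high; origin under its centre. Leave it
Mind the look-alikes: they are no part of the job. Leave any purple or turquoise look-alike of the part that bears die_mid alone.

How it is judged:
By the outcome, as a careful person would: the job done as asked, in the order asked, and still so for the second after the job is handed in, with the robot touching nothing.
It also fails if it takes over 70 s, if anything falls off the work surface, if the arm or the gripper's body presses on something with over 40 N, if the wrist force passes 120 N, or if a joint passes its speed limit or range.

## Robot

A 7-joint arm with a two-finger parallel gripper is mounted at the origin on the work surface. World frame = base frame: x ahead of the robot, y to its left, z up, the work surface at z = 0. Lengths are in mm, angles in rad, forces in N, time in s.
With the tool pointing down it reaches from about 425 to 800 mm from the base axis. Payload 8.3 kg.
Tool frame: the origin (TCP) lies on the mounting face of the last link; the fingertips stand 173 mm ahead of it and the grasp point (between the pads) lies 155 mm ahead of it; x points along the fingers, z is the direction in which the jaws open and shut, and the axes are right-handed (so a half turn about x gives the same grasp; the last joint's range is limited). The gripper opens to 85 mm and grips with 20 to 120 N. Pads are 22 mm wide; open, the fingers measure 114 mm over their backs; the gripper's body (76 mm by 85 mm) begins 54 mm behind the grasp point. The pads swing forward as they close: fully open they stand 13 mm farther back than shut.
Start: joints at [-1.196, 0.383, 0.016, 1.37, -0.006, 1.388, -0.046], TCP at [264.929, 566.064, 404.679] pointing down, gripper open.
Joint ranges: [-2.95, 2.95], [-0.25, 2.06], [-1.52, 1.56], [0.18, 2.33], [-1.44, 4.58], [0.02, 2.06], [-3.01, 3.01]. Speed limits (rad/s): [2.39, 2.39, 3.01, 3.01, 3.14, 3.14, 3.14].

## Interface

Orientations are given as a unit quaternion [w, x, y, z].
In Python, from plant import manip gives the robot as it stands. The module is installed in compiled form; this text tells all that it offers.
- The arm moves only by the tool apply_moves, never from a script. Its arguments are lists of equal length, an entry for each row: "hand": the opening, from -1 (shut) to 1 (fully open); "delta_pos": the shift along the tool's x, y, z in m, a list of three; "roll": the turn about the tool's x in rad. A call has 1 to 12 rows; each row is the pose to reach, as a shift and turn from the pose measured when the call began, along the tool's axes at that moment; what a row does not reach only later rows make up. A row lasts 1/8 s, in which the tool goes at most 62.5 mm and 10.7 degrees, less where a joint would pass 70% of its speed; a pose out of reach is approached as far as the arm can. A call with a gripper value outside its range is refused whole. The fingers move at their own pace and stop on an object; the grip force is fixed at half the most. Time passes only in rows, so rows that repeat a pose let the fingers close. It gives the time, the measured TCP pose, the force and the opening at its end, in the units of the state.
- manip.sense(): the state, without advancing time (a new reading comes with each control period).
- manip.capture(name): name is "side" or "top"; returns a dict with "color" (384x512x3 uint8, red, green, blue), "range_z" (384x512 float32, mm along the optical axis (not along the pixel's ray), 0 where there is no reading), "intrinsics" (3x3 intrinsics, pixels), "rvec" (rotation vector, rad) and "tvec" (3), from world to camera coordinates, as OpenCV has them. Camera axes: x right, y down, z forward; pixel columns grow to the right and rows downward; lengths in mm; the calibration is good to about 2 mm. A picture is of the moment at which its call begins.
- manip.sign_off(): hands the job in, once; it reports no verdict.
The state is a dict: "time_s": time; "qpos": joint angles; "joint_velocities": joint speeds; "tau": joint torques, N m; "tool_pos": TCP position; "tcp_rot": TCP orientation; "force": force on the tool from outside, world axes, zero at the start; "ft_torque": the same for the moment, N m; "opening": finger opening in mm.
Only numpy, scipy, OpenCV 4.12 (cv2) and the standard library are available. Lean on these libraries where they do the work, as an engineer would, in place of code of your own. Each camera call takes 0.05 s, during which the arm holds its last target.

## Working session

There is one attempt and no reset: what is moved stays moved. The work goes in short steps, Python scripts to look and compute and a tool call to move; the robot and the scene stay as the last step left them, time stands still between calls to the robot, and variables do not carry over. Pictures are saved under pics/ and viewed, and the job is handed in when it is done.

Besides the shell and the picture viewer there is one more tool, called after ">>>" as name(argument=value, ...), one argument or row to a line, values as JSON. apply_moves: Moves the arm, as the interface text tells. Its arguments: {"type":"object","properties":{"hand":{"type":"array"},"delta_pos":{"type":"array"},"roll":{"type":"array"}},"required":["hand","delta_pos","roll"]}

```bash
mkdir -p pics; cat > h.py <<'E'
import numpy as np, cv2
from plant import manip
def cap(n):
    c=manip.capture(n); return c
def save(c,f,crop=None,s=1):
    im=c['color'][:,:,::-1]
    if crop: x0,y0,x1,y1=crop; im=im[y0:y1,x0:x1]
    cv2.imwrite('pics/'+f,cv2.resize(im,None,fx=s,fy=s,interpolation=cv2.INTER_CUBIC))
def RT(c):
    return cv2.Rodrigues(np.array(c['rvec'],float))[0],np.array(c['tvec'],float).ravel()
def ray(c,u,v):
    R,t=RT(c);K=np.array(c['intrinsics'])
    d=R.T@np.linalg.solve(K,[u,v,1.]);return -R.T@t,d
def onz(c,u,v,z):
    o,d=ray(c,u,v);return o+d*(z-o[2])/d[2]
def cloud(c):
    R,t=RT(c);K=np.array(c['intrinsics']);Z=c['range_z'].astype(float)
    v,u=np.mgrid[:Z.shape[0],:Z.shape[1]]
    P=np.stack([(u-K[0,2])/K[0,0]*Z,(v-K[1,2])/K[1,1]*Z,Z],-1)
    W=(P-t)@R; W[Z<=0]=np.nan; return W
def proj(c,p):
    return cv2.projectPoints(np.array(p,float).reshape(-1,3),np.array(c['rvec'],float),np.array(c['tvec'],float),np.array(c['intrinsics'],float),None)[0].reshape(-1,2)
E
python3 - <<'E'
from h import *
import pickle
np.set_printoptions(precision=3,suppress=True)
s=manip.sense();print(s)
for n in('side','top'):
    c=cap(n);save(c,n+'0.png',s=1.5);pickle.dump(c,open(n+'0.pkl','wb'));print(n,c['intrinsics'],ray(c,256,192))
E
```

```text
{'time_s': 0.0, 'qpos': array([-1.196,  0.384,  0.016,  1.371, -0.006,  1.388, -0.046]), 'joint_velocities': array([-0.   ,  0.001, -0.   ,  0.   ,  0.001,  0.001,  0.   ]), 'tau': array([  0.   , -62.759,   0.844, -37.184,   0.017,   0.014,   0.   ]), 'tool_pos': array([264.856, 565.93 , 403.663]), 'tcp_rot': array([ 0.596, -0.38 ,  0.597,  0.379]), 'force': array([ 0.244, -0.522,  0.095]), 'ft_torque': array([0.025, 0.014, 0.023]), 'opening': 85.55291294857977}
side [[350.15    0.    254.051]
 [  0.    350.15  188.897]
 [  0.      0.      1.   ]] (array([-96.861, 811.818, 885.55 ]), array([ 0.488, -0.612, -0.622]))
top [[375.872   0.    257.986]
 [  0.    375.872 193.595]
 [  0.      0.      1.   ]] (array([ 437.765,   54.312, 1174.402]), array([ 0.064,  0.012, -0.998]))
```

View pics/side0.png

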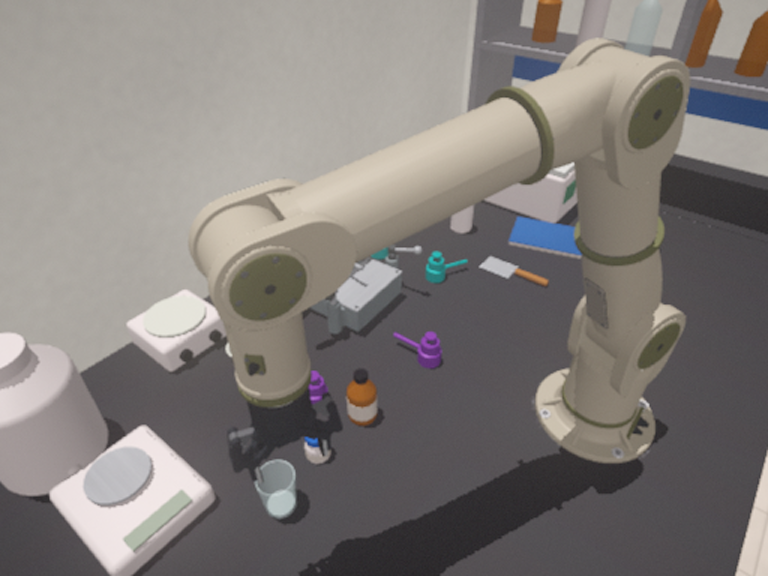

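View pics/top0.png

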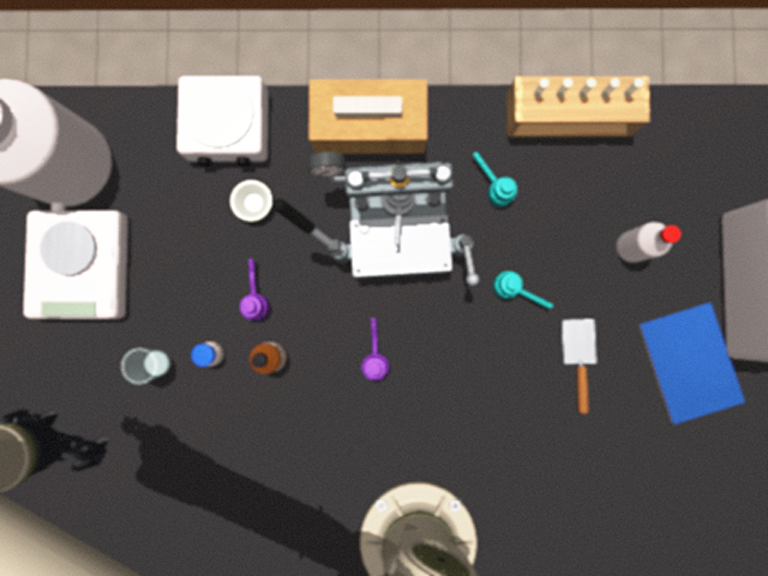

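```bash
python3 - <<'E'
import pickle
from h import *
c=pickle.load(open('top0.pkl','rb'));save(c,'top_c.png',(215,95,335,195),6)
s=pickle.load(open('side0.pkl','rb'));save(s,'side_c.png',(180,140,300,240),6)
W=cloud(c)
for u,v in [(290,160),(248,160),(296,180),(313,185),(267,128),(265,160)]: print(u,v,W[v,u])
E
```

```text
290 160 [601.95529076 -32.55999845  78.24831853]
248 160 [602.11560526  90.76528169  78.04496067]
296 180 [543.66022989 -50.45607816  71.36826243]
313 185 [522.61150322 -89.72258733 147.04734924]
267 128 [661.20435369  37.50961189 230.19307387]
265 160 [593.63242368  41.51195732 134.30224172]
```

View pics/top_c.png

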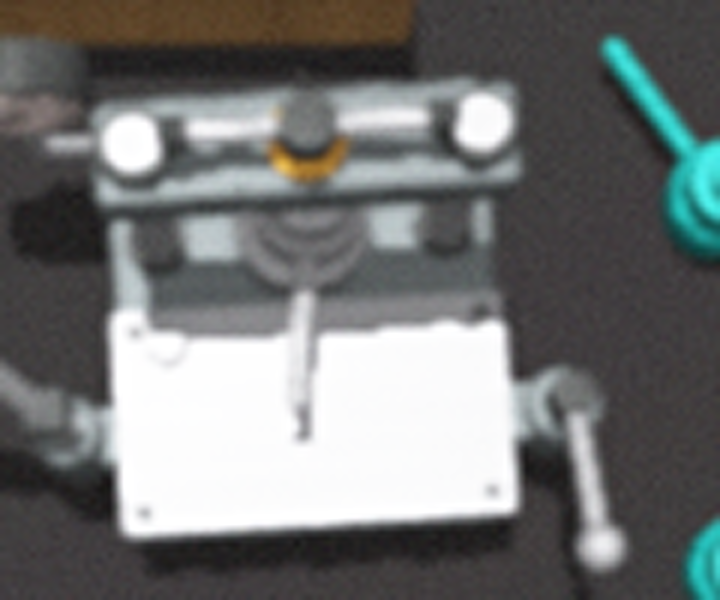

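View pics/side_c.png

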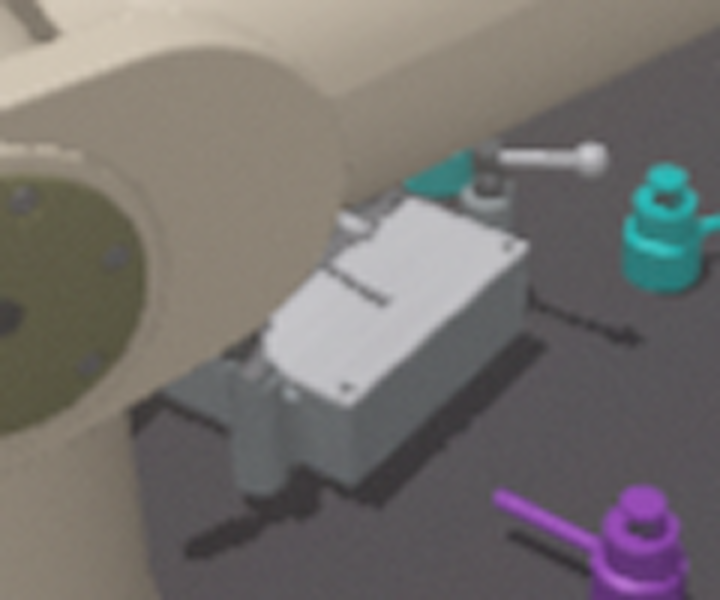

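```bash
python3 - <<'E'
import pickle
from h import *
np.set_printoptions(precision=1,suppress=True)
c=pickle.load(open('top0.pkl','rb'))
o=np.array([215,95])
def p(x,y,z): 
    u,v=np.array([x,y])/6+o-0.5+1/12; return onz(c,u,v,z)
FL=p(122,535,80);FR=p(518,515,80);BR=p(505,322,80);BL=p(112,312,80)
print(FL,FR,BR,BL)
for nm,a in dict(FLFR=(FL,FR),).items(): d=a[1]-a[0];print(np.linalg.norm(d),np.degrees(np.arctan2(d[0],-d[1])))
d=FR-BR;print(np.linalg.norm(d),d)
# screws on shelf
print('ball',p(601,547,137+4),'hub',p(572,392,110),p(572,392,125))
print('tube end',p(301,408,131.5),p(301,440,131.5),'tube mid',p(303,350,131.5))
print('head caps',p(130,145,290),p(483,122,290))
W=cloud(c); 
M=(np.abs(W[...,2]-78)<5)&(W[...,0]>500)&(W[...,0]<650)&(W[...,1]>-80)&(W[...,1]<140)
M=cv2.morphologyEx(M.astype(np.uint8),cv2.MORPH_OPEN,np.ones((3,3)))
cn=max(cv2.findContours(M,0,2)[0],key=cv2.contourArea);r=cv2.minAreaRect(cn);b=cv2.boxPoints(r)
print(r,np.array([onz(c,*q,80) for q in b]))
# column profile cloud along the tube
for y in range(140,172): 
    print(y, [f"{W[y,u,2]:.0f}" for u in range(259,272)], c['color'][y,265])
E
```

```text
[532.  128.8  80. ] [541.6 -64.   80. ] [636.4 -58.3  80. ] [641.6 134.1  80. ]
193.0615200573514 2.8637899797193747
94.9816889601681 [-94.8  -5.7   0. ]
ball [521.  -95.4 141. ] hub [597.4 -86.8 110. ] [595.1 -84.8 125. ]
tube end [586.8  42.2 131.5] [571.8  42.2 131.5] tube mid [614.   41.2 131.5]
head caps [669.5 111.9 290. ] [678.5 -28.5 290. ]
((266.2551574707031, 163.33792114257812), (36.52510070800781, 64.71167755126953), 86.633544921875) [[640.3 135.2  80. ]
 [651.4 -54.7  80. ]
 [543.8 -60.2  80. ]
 [532.8 128.5  80. ]]
140 ['103', '101', '103', '105', '106', '137', '136', '133', '103', '105', '103', '107', '106'] [120 122 121]
141 ['101', '104', '106', '105', '110', '136', '135', '137', '108', '107', '102', '102', '63'] [123 126 127]
142 ['69', '96', '101', '105', '134', '135', '138', '134', '103', '99', '91', '67', '61'] [125 125 128]
143 ['64', '66', '64', '67', '130', '134', '134', '135', '70', '68', '65', '64', '63'] [153 151 153]
144 ['61', '60', '59', '66', '135', '136', '135', '137', '66', '65', '66', '64', '61'] [204 205 206]
145 ['64', '62', '66', '66', '134', '132
[... 1951 characters left out ...]
, '77'] [147 144 150]
165 ['82', '81', '81', '79', '77', '82', '79', '79', '83', '79', '78', '83', '82'] [159 157 163]
166 ['80', '84', '83', '80', '80', '79', '79', '81', '83', '82', '78', '80', '78'] [160 161 164]
167 ['81', '77', '84', '82', '78', '80', '79', '82', '83', '78', '84', '79', '79'] [151 151 153]
168 ['83', '82', '80', '81', '78', '78', '79', '81', '81', '81', '79', '80', '82'] [198 199 202]
169 ['79', '79', '76', '81', '82', '81', '87', '81', '77', '80', '83', '81', '80'] [246 246 248]
170 ['79', '80', '78', '79', '81', '77', '81', '81', '83', '81', '83', '83', '78'] [253 253 254]
171 ['80', '78', '88', '80', '80', '80', '80', '77', '80', '82', '80', '80', '83'] [253 253 253]
```

```bash
python3 - <<'E'
import pickle
from h import *
from scipy.spatial.transform import Rotation as Ro
np.set_printoptions(precision=3,suppress=True)
c=pickle.load(open('top0.pkl','rb'));s=pickle.load(open('side0.pkl','rb'))
W=cloud(c)
def ballpx(c,x0,y0,x1,y1):
    g=c['color'][y0:y1,x0:x1].mean(2); return g
m=np.zeros(W.shape[:2],bool);m[138:166,257:272]=1
m&=(W[...,2]>122)&(W[...,2]<145)
v,u=np.nonzero(m)
L=np.array([onz(c,a,b,131.5) for a,b in zip(u,v)])
k=np.polyfit(L[:,0],L[:,1],1);print('tube y=kx+b',k,L[:,0].min(),L[:,0].max(),'y at 600',np.polyval(k,600),'ang deg',np.degrees(np.arctan(k[0])),'meanz',W[...,2][m].mean())
def tri(pt,ps):
    o1,d1=ray(c,*pt);o2,d2=ray(s,*ps);d1/=np.linalg.norm(d1);d2/=np.linalg.norm(d2)
    A=np.stack([d1,-d2],1);t=np.linalg.lstsq(A,o2-o1,rcond=None)[0];a=o1+d1*t[0];b=o2+d2*t[1];return (a+b)/2,np.linalg.norm(a-b)
g=c['color'][180:194,308:322].mean(2);print((g>150).astype(int))
yy,xx=np.nonzero(g>130);sel=yy>3
g2=s['color'][160:174,270:286].mean(2);print(g2.astype(int))
print(tri((314.7,185.7),(278.2,166.2)))
print('ball onz137',onz(c,314.7,185.7,137),onz(s,278.2,166.2,137))
st=manip.sense();R=Ro.from_quat(st['tcp_rot'],scalar_first=True).as_matrix();print(R)
# anvil
print('anvil',onz(c,215+165/6,95+345/6,92))
E
```

```text
tube y=kx+b [-0.068 85.499] 585.6138852827663 656.1904597298076 y at 600 44.89430472578596 ang deg -3.871563152097526 meanz 134.50259760560803
[[0 0 0 0 1 1 1 1 0 0 0 0 0 0]
 [0 0 0 0 0 1 1 1 0 0 0 0 0 0]
 [0 0 0 0 0 1 1 1 0 0 0 0 0 0]
 [0 0 0 0 0 1 1 1 1 1 0 0 0 0]
 [0 0 0 0 1 1 1 1 1 1 0 0 0 0]
 [0 0 0 0 1 1 1 1 1 1 1 0 0 0]
 [0 0 0 0 1 1 1 1 1 1 1 0 0 0]
 [0 0 0 0 1 1 1 1 1 1 0 0 0 0]
 [0 0 0 0 0 1 1 1 1 0 0 0 0 0]
 [0 0 0 0 0 0 0 0 0 0 0 0 0 0]
 [0 0 0 0 0 0 0 0 0 0 0 0 0 0]
 [0 0 0 0 0 0 0 0 0 0 0 0 0 0]
 [0 0 0 0 0 0 0 0 0 0 0 0 0 0]
 [0 0 0 0 0 0 0 0 0 0 0 0 0 0]]
[[ 90  91  91  92  91  91  90  91  92  93  90  90  90  90  91  90]
 [ 92  91  91  92  90  91  90  92  90  90  89  91  91  89  91  90]
 [ 92  90  92  89  91  91  91  91  89  91  91  90  91  89  91  90]
 [ 90  90  90  90  92  90  90 105 113  99  90  90  89  90  89  91]
 [ 90  91  90  91  92  93 135 170 175 166 138  90  89  91  91  90]
 [167 150 150 150 148 151 170 198 200 183 156 103  91  90  90  90]
 [173 165 168 168 169 168 168 186 189 173 148 110  88  90  91  90]
 [129 134 135 137 140 136 145 158 160 153 133 104  91  90  89  89]
 [ 94  93  95  97  96 100 115 133 137 128 113  93  90  88  89  89]
 [ 89  89  90  91  90  90  96 105 108 104  96  90  92  88  88  89]
 [ 89  89  90  89  90  90  91  89  91  89  89  90  90  90  90  91]
 [ 91  91  91  89  86  91  88  90  89  91  91  89  87  89  89  93]
 [ 90  90  90  90  90  89  90  89  91  89  90  88  89  91  90 106]
 [ 89  89  90  91  89  89  89  91  89  90  88  89  91  88  89 109]]
(array([520.699, -95.684, 140.408]), np.float64(1.274453734790155))
ball onz137 [521.496 -95.811 137.   ] [ 523.007 -100.213  137.   ]
[[-0.001 -0.906  0.424]
 [-0.002  0.424  0.906]
 [-1.    -0.    -0.002]]
anvil [621.981 106.313  92.   ]
```

>>> apply_moves(
  hand=[1, 1, 1, 1, 1, 1, 1, 1, 1, 1, 1, 1],
  delta_pos=[
    [0, -0.042, -0.04],
    [0, -0.085, -0.082],
    [0, -0.128, -0.123],
    [0, -0.171, -0.164],
    [0, -0.213, -0.204],
    [0, -0.256, -0.245],
    [0, -0.299, -0.286],
    [0, -0.342, -0.327],
    [0, -0.384, -0.368],
    [0, -0.427, -0.409],
    [0, -0.47, -0.45],
    [0, -0.512, -0.49],
  ],
  roll=[0.18, 0.36, 0.54, 0.72, 0.9, 1.08, 1.26, 1.44, 1.62, 1.8, 1.98, 2.16],
)

```text
time_s: 1.6
tool_pos: [521.1, -96.6, 404.6]
tcp_rot: [0.615, 0.349, 0.615, -0.35]
force: [1.3, -0.3, 0.6]
opening: 85.6
```

```bash
cat > st.py <<'E'
from h import *
from scipy.spatial.transform import Rotation as Ro
np.set_printoptions(precision=3,suppress=True)
st=manip.sense();R=Ro.from_quat(st['tcp_rot'],scalar_first=True).as_matrix()
yaw=np.degrees(np.arctan2(R[1,2],R[0,2]))
def go(p):  # world grasp target -> tool delta
    return R.T@(np.array(p,float)+np.array([0,0,155])-st['tool_pos'])
print('t',st['time_s'],'tcp',st['tool_pos'],'grasp',st['tool_pos']+155*R[:,0],'yawz',yaw,'F',st['force'],'op',st['opening'])
E
python3 - <<'E'
from st import *
print(st['qpos'],R)
print(go([521.3,-95.7,137]),'roll',np.radians(yaw+82))
for n in('side','top'):
    c=cap(n);save(c,n+'1.png',s=1.5)
E
```

```text
t 1.6 tcp [521.111 -96.647 404.622] grasp [521.028 -96.853 249.622] yawz -59.15686386678089 F [ 1.332 -0.286  0.57 ] op 85.60931526933129
[-0.494  0.204  0.722  1.658 -0.137  1.332 -0.782] [[-0.001  0.859  0.513]
 [-0.001  0.513 -0.859]
 [-1.    -0.001  0.001]]
[112.62    0.776  -0.814] roll 0.39868793700595956
```

View pics/side1.png

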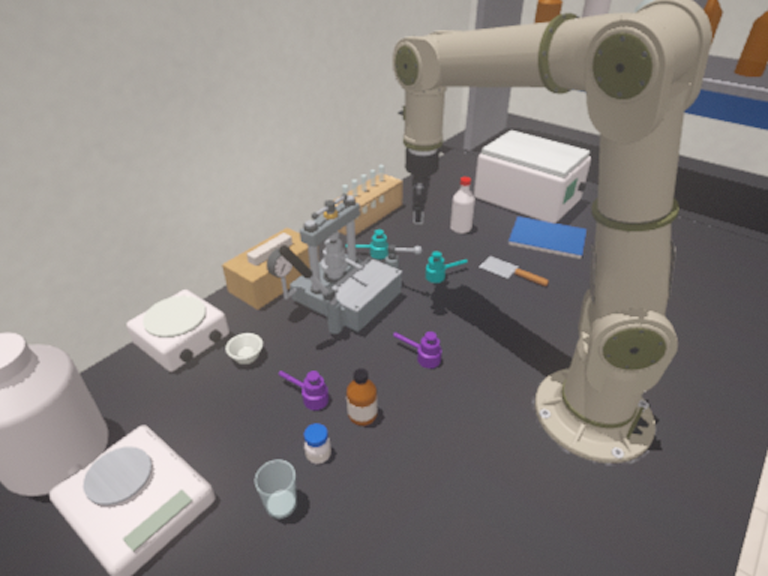

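View pics/top1.png

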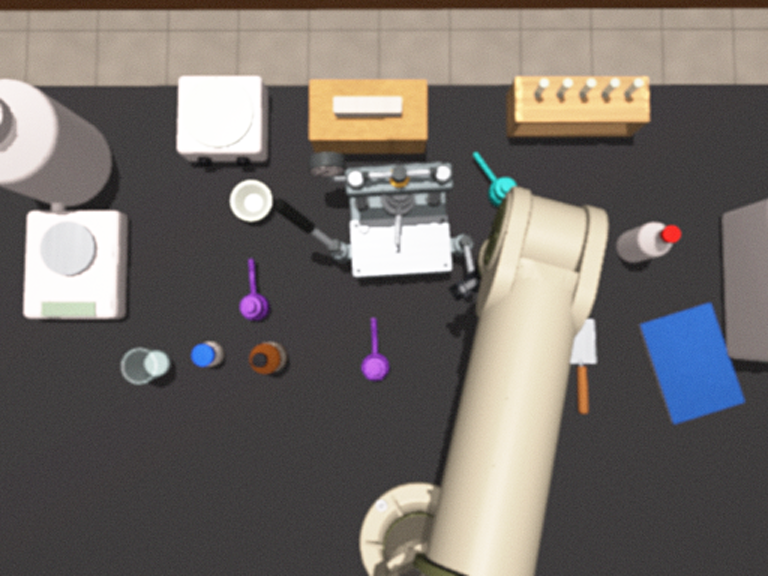

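>>> apply_moves(
  hand=[1, 1, 1, 1, 1, 1, 1],
  delta_pos=[
    [0.02, 0.0005, 0],
    [0.05, 0.0005, 0],
    [0.08, 0.0005, 0],
    [0.1, 0.0005, 0],
    [0.115, 0.0005, 0],
    [0.115, 0.0005, 0],
    [0.115, 0.0005, 0],
  ],
  roll=[0.15, 0.3, 0.4, 0.4, 0.4, 0.4, 0.4],
)

```text
time_s: 2.58
tool_pos: [521.6, -102.0, 290.3]
tcp_rot: [0.533, 0.465, 0.53, -0.468]
force: [0.6, -0.8, 0.6]
opening: 85.5
```

```bash
python3 - <<'E'
from st import *
import pickle
for n in('side','top'):
    c=cap(n);pickle.dump(c,open(n+'2.pkl','wb'))
    p=proj(c,[521.3,-96,137])[0].astype(int);print(p)
    save(c,n+'2.png',(p[0]-50,p[1]-40,p[0]+50,p[1]+40),7)
E
```

```text
t 2.575 tcp [ 521.581 -102.031  290.292] grasp [ 521.626 -102.898  135.295] yawz -82.56984252729818 F [ 0.645 -0.809  0.607] op 85.48787604877478
[277 166]
[314 185]
```

View pics/top2.png

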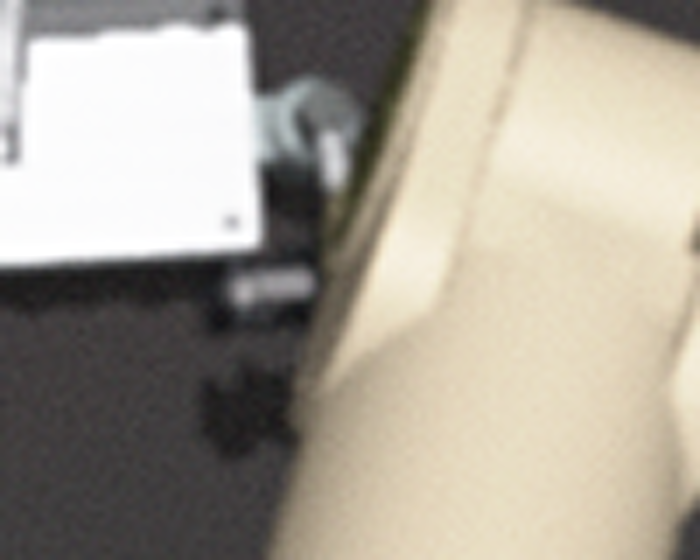

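View pics/side2.png

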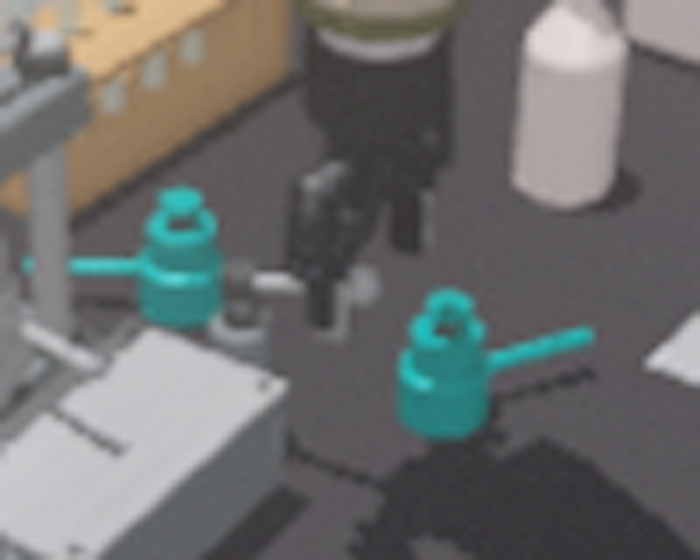

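>>> apply_moves(
  hand=[1, 1, 1],
  delta_pos=[
    [0, 0, -0.0055],
    [0, 0, -0.0055],
    [0, 0, -0.0055],
  ],
  roll=[0, 0, 0],
)

```text
time_s: 3.05
tool_pos: [521.0, -96.5, 290.6]
tcp_rot: [0.533, 0.465, 0.53, -0.468]
force: [0.6, 0.0, -0.8]
opening: 85.4
```

```bash
python3 - <<'E'
from st import *
print(st['qpos'],st['joint_velocities'],R)
E
```

```text
t 3.05 tcp [520.958 -96.463 290.593] grasp [521.139 -97.289 135.595] yawz -82.55535357362345 F [ 0.567  0.018 -0.767] op 85.3636678130387
[-0.499  0.325  0.749  1.814 -0.241  1.095 -1.106] [ 0.004  0.003  0.003  0.001  0.    -0.     0.003] [[ 0.001  0.992  0.13 ]
 [-0.005  0.13  -0.992]
 [-1.     0.     0.005]]
```

>>> apply_moves(
  hand=[0, -0.3, -0.4, -1, -1, -1, -1],
  delta_pos=[
    [0, 0, 0],
    [0, 0, 0],
    [0, 0, 0],
    [0, 0, 0],
    [0, 0, 0],
    [0, 0, 0],
    [0, 0, 0],
  ],
  roll=[0, 0, 0, 0, 0, 0, 0],
)

```text
time_s: 3.92
tool_pos: [520.9, -96.2, 290.8]
tcp_rot: [0.533, 0.465, 0.53, -0.467]
force: [-4.3, 2.2, 4.9]
opening: 19.0
```

```bash
python3 - <<'E'
from st import *
import pickle
for n in('side','top'):
    c=cap(n);pickle.dump(c,open(n+'3.pkl','wb'))
    p=proj(c,[521.3,-96,137])[0].astype(int);print(p)
    save(c,n+'3.png',(p[0]-50,p[1]-40,p[0]+50,p[1]+40),7)
E
```

```text
t 3.925 tcp [520.902 -96.194 290.824] grasp [521.048 -96.916 135.825] yawz -82.53088267750381 F [-4.325  2.24   4.893] op 19.014939791309086
[277 166]
[314 185]
```

View pics/side3.png

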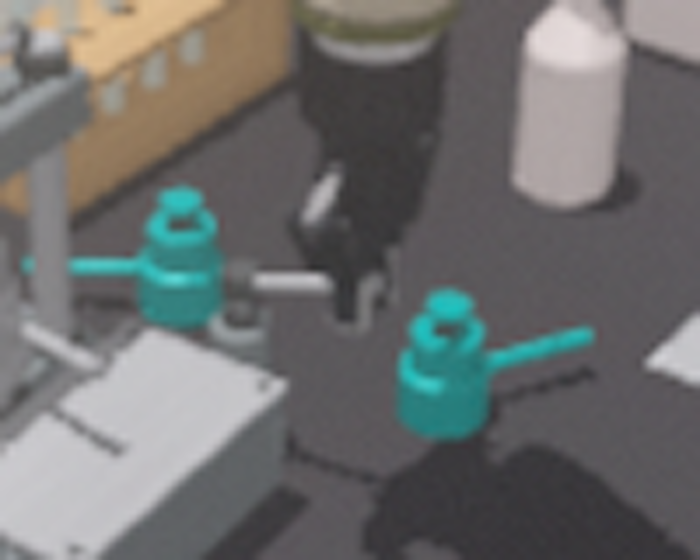

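```bash
cat > ram.py <<'E'
from st import *
A=np.array([594.5,-85.]);PSI=np.radians(3.15)
def ram():
    out=[]
    c=cap('top');W=cloud(c)
    m=np.zeros(W.shape[:2],bool);m[144:163,257:272]=1
    m&=(W[...,2]>95)&(W[...,2]<145);z1=np.median(W[...,2][m]),W[...,2][m].mean(),m.sum()
    # die top pixel band side: bright/gray template shift
    s=cap('side')
    return z1,c,s
def theta():
    g=(st['tool_pos']+155*R[:,0])[:2]-A
    return np.arctan2(g[1],g[0])%(2*np.pi)-np.pi-PSI,np.hypot(*g)
def plan(dth):
    g=(st['tool_pos']+155*R[:,0]);a=g[:2]-A;r=np.hypot(*a);ph=np.arctan2(a[1],a[0])
    p=np.r_[A+r*np.array([np.cos(ph+dth),np.sin(ph+dth)]),g[2]]
    return R.T@(p-g)
if __name__=='__main__':
    import sys
    z,c,s=ram();print('ram z',z,'theta,r',theta())
    for d in map(float,sys.argv[2:]): print(d,plan(d)*1000//1/1e6)
    Ft=R.T@st['force'];print('F tool',Ft)
    if len(sys.argv)>1 and sys.argv[1]!='-':
        save(s,'s'+sys.argv[1]+'.png',(190,120,290,220),6)
        import pickle;pickle.dump((c,s),open(sys.argv[1]+'.pkl','wb'))
E
python3 ram.py a 0.04 0.08 0.12 0.16 0.2
```

```text
t 4.025 tcp [520.883 -96.196 290.798] grasp [521.018 -96.917 135.799] yawz -82.53352923819241 F [-2.927  2.746  4.947] op 18.8891241055249
ram z (np.float64(134.92257329945795), np.float64(134.83301357564065), np.int64(72)) theta,r (np.float64(0.10580338483376486), np.float64(74.44244040335172))
0.04 [0.    0.    0.003]
0.08 [0.    0.    0.006]
0.12 [0.    0.001 0.009]
0.16 [0.    0.001 0.012]
0.2 [0.    0.002 0.015]
F tool [-4.963 -2.544 -3.079]
```

View pics/sa.png

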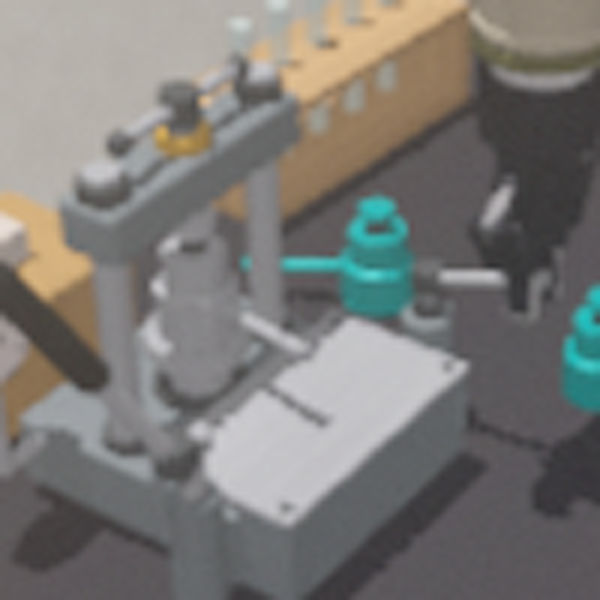

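>>> apply_moves(
  hand=[-1, -1, -1, -1, -1, -1],
  delta_pos=[
    [0, 0, 0.003],
    [0, 0.0005, 0.006],
    [0, 0.001, 0.009],
    [0, 0.0015, 0.012],
    [0, 0.002, 0.015],
    [0, 0.002, 0.015],
  ],
  roll=[-0.04, -0.08, -0.12, -0.16, -0.2, -0.2],
)

```text
time_s: 4.88
tool_pos: [524.6, -110.7, 290.9]
tcp_rot: [0.576, 0.41, 0.575, -0.412]
force: [-3.6, 3.0, 4.9]
opening: 18.6
```

```bash
sed -i 's|plan(d)\*1000//1/1e6|np.round(plan(d),1)|' ram.py; python3 ram.py b 0.05 0.1
```

```text
t 4.875 tcp [ 524.563 -110.663  290.859] grasp [ 524.563 -111.274  135.86 ] yawz -71.07461527807399 F [-3.556  2.988  4.889] op 18.606688097605048
ram z (np.float64(135.0200122182548), np.float64(134.80185069198075), np.int64(72)) theta,r (np.float64(0.3043932207358139), np.float64(74.70936123244879))
0.05 [0.  0.2 3.7]
0.1 [0.  0.6 7.4]
F tool [-4.901 -2.401 -3.962]
```

View pics/sb.png

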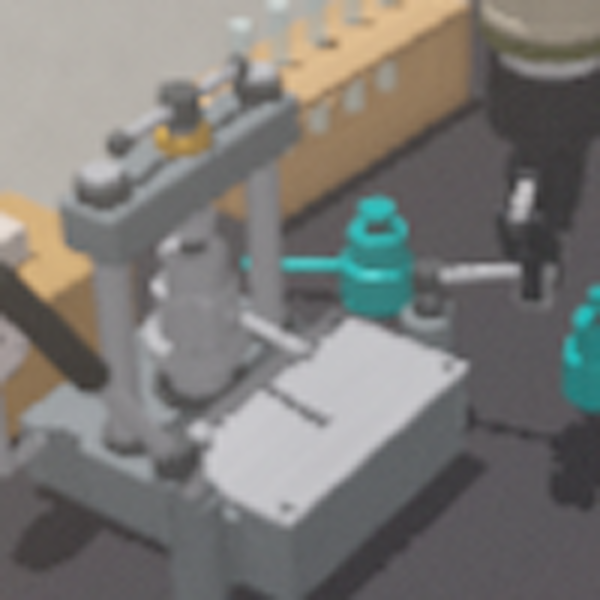

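>>> apply_moves(
  hand=[-1, -1, -1, -1],
  delta_pos=[
    [0, 0.0001, 0.0025],
    [0, 0.0003, 0.0045],
    [0, 0.0004, 0.0055],
    [0, 0.0004, 0.0055],
  ],
  roll=[-0.03, -0.06, -0.075, -0.075],
)

```text
time_s: 5.48
tool_pos: [526.6, -115.6, 290.8]
tcp_rot: [0.591, 0.388, 0.59, -0.391]
force: [-4.4, 1.9, 5.2]
opening: 18.7
```

```bash
python3 ram.py - 0.05 0.1
```

```text
t 5.475 tcp [ 526.552 -115.577  290.839] grasp [ 526.473 -116.175  135.841] yawz -66.85679101174081 F [-4.393  1.912  5.201] op 18.66012243718209
ram z (np.float64(135.07168723198293), np.float64(135.06866443655093), np.int64(72)) theta,r (np.float64(0.3747336893537693), np.float64(74.83023046165535))
0.05 [0.  0.2 3.7]
0.1 [0.  0.6 7.5]
F tool [-5.206 -3.299 -3.467]
```

>>> apply_moves(
  hand=[-1, -1, -1, -1, -1],
  delta_pos=[
    [0, 0.0001, 0.0022],
    [0, 0.0003, 0.0045],
    [0, 0.0003, 0.0045],
    [0, 0.0003, 0.0045],
    [0, 0.0003, 0.0045],
  ],
  roll=[-0.03, -0.06, -0.06, -0.06, -0.06],
)

```text
time_s: 6.2
tool_pos: [528.5, -119.6, 290.8]
tcp_rot: [0.602, 0.371, 0.601, -0.373]
force: [-5.5, 0.7, 4.4]
opening: 18.7
```

```bash
python3 ram.py - 0.05 0.1
```

```text
t 6.2 tcp [ 528.475 -119.641  290.832] grasp [ 528.362 -120.259  135.833] yawz -63.46634825146467 F [-5.51   0.682  4.373] op 18.73458598147795
ram z (np.float64(134.33469126961455), np.float64(134.31510812722127), np.int64(72)) theta,r (np.float64(0.4348099188518858), np.float64(74.94970945696265))
0.05 [0.  0.2 3.7]
0.1 [0.  0.6 7.5]
F tool [-4.371 -4.635 -3.057]
```

>>> apply_moves(
  hand=[-1, -1, -1, -1],
  delta_pos=[
    [0, 0, 0],
    [0, 0, 0],
    [0, 0, 0],
    [0, 0, 0],
  ],
  roll=[0, 0, 0, 0],
)

```text
time_s: 6.8
tool_pos: [528.5, -119.6, 290.9]
tcp_rot: [0.602, 0.371, 0.601, -0.373]
force: [-4.6, 2.3, 5.0]
opening: 19.0
```

```bash
python3 ram.py - 0.05 0.1
```

```text
t 6.8 tcp [ 528.509 -119.627  290.874] grasp [ 528.408 -120.24   135.875] yawz -63.45622295707617 F [-4.557  2.268  5.003] op 19.033214425758306
ram z (np.float64(135.02770666430848), np.float64(134.76941719355102), np.int64(72)) theta,r (np.float64(0.43486769984611107), np.float64(74.90026381778469))
0.05 [0.  0.2 3.7]
0.1 [0.  0.6 7.5]
F tool [-5.009 -3.075 -4.049]
```

Still locked (noise ±0.3). Next step.

>>> apply_moves(
  hand=[-1, -1, -1, -1, -1, -1],
  delta_pos=[
    [0, 0.0001, 0.0022],
    [0, 0.0003, 0.0045],
    [0, 0.0003, 0.0045],
    [0, 0.0003, 0.0045],
    [0, 0.0003, 0.0045],
    [0, 0.0003, 0.0045],
  ],
  roll=[-0.03, -0.06, -0.06, -0.06, -0.06, -0.06],
)

```text
time_s: 7.65
tool_pos: [530.7, -123.7, 290.8]
tcp_rot: [0.613, 0.352, 0.612, -0.355]
force: [-5.2, 0.4, 5.2]
opening: 18.8
```

```bash
python3 ram.py - 0.05 0.1
```

```text
t 7.65 tcp [ 530.715 -123.678  290.839] grasp [ 530.589 -124.322  135.84 ] yawz -60.019627660238406 F [-5.18   0.422  5.223] op 18.845689465778857
ram z (np.float64(134.68707593498772), np.float64(134.68857198558894), np.int64(72)) theta,r (np.float64(0.4965864528073155), np.float64(75.0386202137731))
0.05 [0.  0.2 3.7]
0.1 [0.  0.6 7.5]
F tool [-5.22  -4.291 -2.937]
```

>>> apply_moves(
  hand=[-1, -1, -1, -1, -1, -1],
  delta_pos=[
    [0, 0.0001, 0.0022],
    [0, 0.0003, 0.0045],
    [0, 0.0003, 0.0045],
    [0, 0.0003, 0.0045],
    [0, 0.0003, 0.0045],
    [0, 0.0003, 0.0045],
  ],
  roll=[-0.03, -0.06, -0.06, -0.06, -0.06, -0.06],
)

```text
time_s: 8.5
tool_pos: [533.2, -127.5, 290.9]
tcp_rot: [0.623, 0.334, 0.622, -0.337]
force: [-5.3, 0.5, 5.1]
opening: 18.6
```

```bash
python3 ram.py - 0.05 0.1
```

```text
t 8.5 tcp [ 533.167 -127.517  290.858] grasp [ 533.019 -128.168  135.859] yawz -56.587533319855225 F [-5.3    0.515  5.095] op 18.63698331318772
ram z (np.float64(135.03054794683615), np.float64(135.02350935421646), np.int64(72)) theta,r (np.float64(0.5571849856886396), np.float64(75.12220686551697))
0.05 [0.  0.2 3.8]
0.1 [0.  0.6 7.5]
F tool [-5.092 -4.156 -3.333]
```

>>> apply_moves(
  hand=[-1, -1, -1, -1, -1, -1],
  delta_pos=[
    [0, 0.0001, 0.0022],
    [0, 0.0003, 0.0045],
    [0, 0.0003, 0.0045],
    [0, 0.0003, 0.0045],
    [0, 0.0003, 0.0045],
    [0, 0.0003, 0.0045],
  ],
  roll=[-0.03, -0.06, -0.06, -0.06, -0.06, -0.06],
)

```text
time_s: 9.35
tool_pos: [535.8, -131.2, 290.8]
tcp_rot: [0.633, 0.315, 0.632, -0.318]
force: [-5.2, 0.2, 4.6]
opening: 18.9
```

```bash
python3 ram.py - 0.05 0.1
```

```text
t 9.35 tcp [ 535.828 -131.234  290.841] grasp [ 535.654 -131.908  135.842] yawz -53.14980521703958 F [-5.171  0.227  4.56 ] op 18.91590251477029
ram z (np.float64(135.01630672807306), np.float64(134.6894120219353), np.int64(72)) theta,r (np.float64(0.6180143519126512), np.float64(75.25476648303672))
0.05 [0.  0.2 3.8]
0.1 [0.  0.6 7.5]
F tool [-4.555 -4.017 -3.27 ]
```

>>> apply_moves(
  hand=[-1, -1, -1, -1, -1, -1],
  delta_pos=[
    [0, 0.0001, 0.0022],
    [0, 0.0004, 0.0045],
    [0, 0.0004, 0.0045],
    [0, 0.0004, 0.0045],
    [0, 0.0004, 0.0045],
    [0, 0.0004, 0.0045],
  ],
  roll=[-0.03, -0.06, -0.06, -0.06, -0.06, -0.06],
)

```text
time_s: 10.2
tool_pos: [538.8, -134.8, 290.9]
tcp_rot: [0.642, 0.296, 0.641, -0.299]
force: [-4.8, -0.6, 5.2]
opening: 18.9
```

```bash
python3 ram.py - 0.05 0.1
```

```text
t 10.2 tcp [ 538.756 -134.8    290.858] grasp [ 538.558 -135.513  135.859] yawz -49.72242846236946 F [-4.834 -0.557  5.201] op 18.86691588333153
ram z (np.float64(134.96496537420512), np.float64(134.95107116214774), np.int64(71)) theta,r (np.float64(0.6794630162713814), np.float64(75.37306387513726))
0.05 [0.  0.2 3.8]
0.1 [0.  0.6 7.5]
F tool [-5.192 -4.069 -2.686]
```

>>> apply_moves(
  hand=[-1, -1, -1, -1, -1, -1],
  delta_pos=[
    [0, 0.0001, 0.0022],
    [0, 0.0005, 0.0045],
    [0, 0.0005, 0.0045],
    [0, 0.0005, 0.0045],
    [0, 0.0005, 0.0045],
    [0, 0.0005, 0.0045],
  ],
  roll=[-0.03, -0.06, -0.06, -0.06, -0.06, -0.06],
)

```text
time_s: 11.05
tool_pos: [541.9, -138.1, 290.9]
tcp_rot: [0.65, 0.276, 0.65, -0.28]
force: [-4.5, 0.2, 5.2]
opening: 18.9
```

```bash
python3 ram.py c 0.05 0.1
```

```text
t 11.05 tcp [ 541.914 -138.138  290.859] grasp [ 541.671 -138.887  135.861] yawz -46.29133624059675 F [-4.538  0.2    5.231] op 18.921198966028626
ram z (np.float64(133.4486205877561), np.float64(133.3458626558655), np.int64(72)) theta,r (np.float64(0.7403392198058879), np.float64(75.46353821313838))
0.05 [0.  0.2 3.8]
0.1 [0.  0.6 7.5]
F tool [-5.225 -3.166 -3.268]
```

View pics/sc.png

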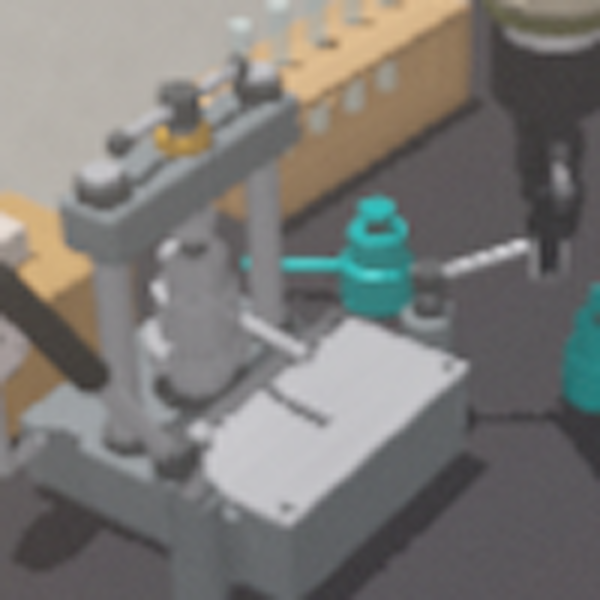

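>>> apply_moves(
  hand=[-1, -1, -1, -1],
  delta_pos=[
    [0, 0, 0],
    [0, 0, 0],
    [0, 0, 0],
    [0, 0, 0],
  ],
  roll=[0, 0, 0, 0],
)

```text
time_s: 11.65
tool_pos: [541.9, -138.1, 290.8]
tcp_rot: [0.65, 0.276, 0.65, -0.28]
force: [-4.9, 0.8, 4.7]
opening: 18.9
```

```bash
python3 ram.py - 0.05 0.1
```

```text
t 11.65 tcp [ 541.9   -138.142  290.836] grasp [ 541.64  -138.9    135.838] yawz -46.289822171254634 F [-4.887  0.814  4.668] op 18.894245604426118
ram z (np.float64(131.68780180474488), np.float64(131.79135309875787), np.int64(72)) theta,r (np.float64(0.7401649102180811), np.float64(75.49449424248915))
0.05 [0.  0.2 3.8]
0.1 [0.  0.6 7.5]
F tool [-4.663 -2.992 -3.955]
```

>>> apply_moves(
  hand=[-1, -1, -1, -1, -1, -1],
  delta_pos=[
    [0, 0.0001, 0.002],
    [0, 0.0003, 0.004],
    [0, 0.0006, 0.006],
    [0, 0.0006, 0.006],
    [0, 0.0006, 0.006],
    [0, 0.0006, 0.006],
  ],
  roll=[-0.03, -0.06, -0.08, -0.08, -0.08, -0.08],
)

```text
time_s: 12.5
tool_pos: [546.3, -142.3, 290.8]
tcp_rot: [0.661, 0.25, 0.661, -0.254]
force: [-5.6, 0.2, 5.8]
opening: 18.5
```

```bash
python3 ram.py - 0.05 0.1
```

```text
t 12.5 tcp [ 546.345 -142.27   290.849] grasp [ 546.044 -143.053  135.851] yawz -41.71537173706453 F [-5.579  0.237  5.759] op 18.46158097061991
ram z (np.float64(127.03209920016779), np.float64(127.24451568613398), np.int64(72)) theta,r (np.float64(0.8202821516614157), np.float64(75.61794920900192))
0.05 [0.  0.2 3.8]
0.1 [0.  0.6 7.5]
F tool [-5.749 -3.565 -4.312]
```

>>> apply_moves(
  hand=[-1, -1, -1, -1, -1, -1],
  delta_pos=[
    [0, 0, 0],
    [0, 0, 0],
    [0, 0, 0],
    [0, 0, 0],
    [0, 0, 0],
    [0, 0, 0],
  ],
  roll=[0, 0, 0, 0, 0, 0],
)

```text
time_s: 13.35
tool_pos: [546.3, -142.3, 290.8]
tcp_rot: [0.661, 0.25, 0.661, -0.254]
force: [-5.7, 1.4, 6.2]
opening: 18.9
```

```bash
python3 ram.py - 0.05 0.1
```

```text
t 13.35 tcp [ 546.333 -142.269  290.829] grasp [ 546.017 -143.055  135.832] yawz -41.71287766140343 F [-5.707  1.363  6.209] op 18.935494730413094
ram z (np.float64(122.00404419651528), np.float64(121.89246171324864), np.int64(69)) theta,r (np.float64(0.8200308360771632), np.float64(75.6374986032858))
0.05 [0.  0.2 3.8]
0.1 [0.  0.6 7.5]
F tool [-6.204 -2.812 -5.155]
```

>>> apply_moves(
  hand=[-1, -1, -1, -1, -1, -1, -1, -1, -1, -1, -1, -1],
  delta_pos=[
    [0, 0, 0],
    [0, 0, 0],
    [0, 0, 0],
    [0, 0, 0],
    [0, 0, 0],
    [0, 0, 0],
    [0, 0, 0],
    [0, 0, 0],
    [0, 0, 0],
    [0, 0, 0],
    [0, 0, 0],
    [0, 0, 0],
  ],
  roll=[0, 0, 0, 0, 0, 0, 0, 0, 0, 0, 0, 0],
)

```text
time_s: 14.95
tool_pos: [546.3, -142.3, 290.8]
tcp_rot: [0.661, 0.25, 0.661, -0.254]
force: [-3.9, 1.2, 5.4]
opening: 18.8
```

```bash
python3 ram.py - 0.05
```

```text
t 14.95 tcp [ 546.317 -142.284  290.838] grasp [ 545.995 -143.072  135.84 ] yawz -41.71191973099591 F [-3.851  1.163  5.432] op 18.757330283712896
ram z (np.float64(112.32037748076358), np.float64(112.14545899137532), np.int64(69)) theta,r (np.float64(0.8199435153048827), np.float64(75.66426132080065))
0.05 [0.  0.2 3.8]
F tool [-5.429 -1.723 -3.638]
```

>>> apply_moves(
  hand=[-1, -1, -1, -1, -1, -1, -1, -1],
  delta_pos=[
    [0, 0, 0],
    [0, 0, 0],
    [0, 0, 0],
    [0, 0, 0],
    [0, 0, 0],
    [0, 0, 0],
    [0, 0, 0],
    [0, 0, 0],
  ],
  roll=[0, 0, 0, 0, 0, 0, 0, 0],
)

```text
time_s: 16.05
tool_pos: [546.3, -142.3, 290.9]
tcp_rot: [0.661, 0.25, 0.661, -0.254]
force: [-4.0, 1.6, 5.2]
opening: 18.7
```

```bash
python3 ram.py d -0.06 -0.12 -0.24 -0.36 -0.48 -0.6 -0.62
```

```text
t 16.05 tcp [ 546.337 -142.273  290.853] grasp [ 546.022 -143.062  135.855] yawz -41.70879430766527 F [-3.984  1.61   5.166] op 18.678487229263833
ram z (np.float64(112.53827934096725), np.float64(112.16282716545625), np.int64(69)) theta,r (np.float64(0.8201306474642439), np.float64(75.63964603251237))
-0.06 [-0.  -0.  -4.5]
-0.12 [-0.   0.3 -9.1]
-0.24 [ -0.    1.6 -18. ]
-0.36 [ -0.1   4.  -26.8]
-0.48 [ -0.1   7.4 -35.2]
-0.6 [ -0.1  11.8 -43.1]
-0.62 [ -0.1  12.7 -44.4]
F tool [-5.166 -1.475 -4.036]
```

View pics/sd.png

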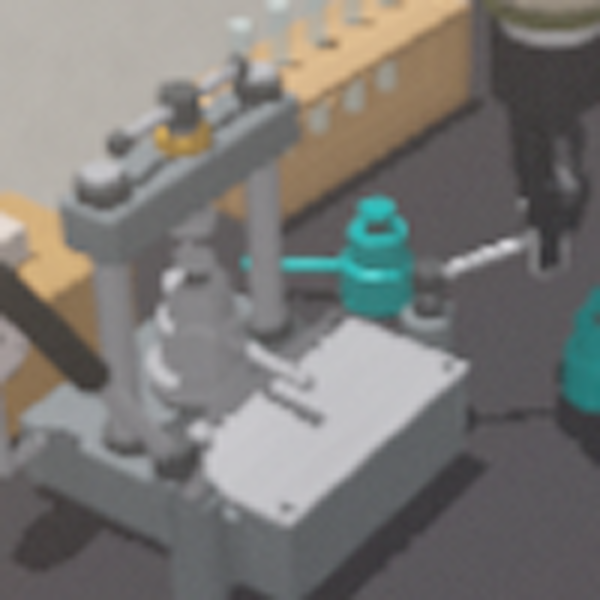

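>>> apply_moves(
  hand=[-1, -1, -1, -1, -1, -1, -1, -1, -1, -1, -1, -1],
  delta_pos=[
    [0, 0, -0.0045],
    [0, 0.0003, -0.0091],
    [0, 0.0009, -0.0136],
    [0, 0.0017, -0.018],
    [0, 0.0028, -0.0224],
    [0, 0.0042, -0.0268],
    [0, 0.0058, -0.031],
    [0, 0.0077, -0.0352],
    [0, 0.0098, -0.0391],
    [0, 0.0122, -0.043],
    [0, 0.0122, -0.043],
    [0, 0.0122, -0.043],
  ],
  roll=[0.06, 0.12, 0.18, 0.24, 0.3, 0.36, 0.42, 0.48, 0.54, 0.6, 0.6, 0.6],
)

```text
time_s: 17.65
tool_pos: [522.8, -104.7, 290.9]
tcp_rot: [0.558, 0.434, 0.556, -0.437]
force: [2.1, -1.7, 0.2]
opening: 18.8
```

```bash
python3 ram.py e -0.06 -0.12 -0.15 -0.18 -0.22
```

```text
t 17.65 tcp [ 522.843 -104.734  290.894] grasp [ 522.766 -105.613  135.896] yawz -76.00701257883621 F [ 2.119 -1.658  0.158] op 18.767530916697996
ram z (np.float64(112.1442843916429), np.float64(111.99550181976238), np.int64(69)) theta,r (np.float64(0.22484007496387473), np.float64(74.63724017084473))
-0.06 [-0.  -0.  -4.5]
-0.12 [-0.   0.2 -8.9]
-0.15 [ -0.1   0.4 -11.2]
-0.18 [ -0.1   0.7 -13.4]
-0.22 [ -0.1   1.2 -16.3]
F tool [-0.15   1.655  2.122]
```

View pics/se.png

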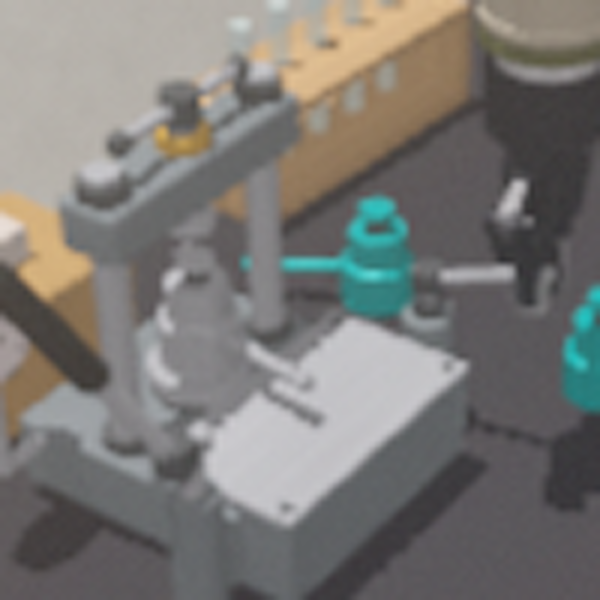

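>>> apply_moves(
  hand=[-1, -1, -1, -1],
  delta_pos=[
    [0, 0, -0.0023],
    [0, 0, -0.0045],
    [0, 0.0001, -0.0067],
    [0, 0.0002, -0.009],
  ],
  roll=[0.03, 0.06, 0.09, 0.12],
)

```text
time_s: 18.25
tool_pos: [521.0, -96.2, 290.9]
tcp_rot: [0.531, 0.467, 0.528, -0.47]
force: [3.6, -4.4, -1.6]
opening: 18.9
```

```bash
python3 ram.py - -0.03 -0.06 -0.1
```

```text
t 18.25 tcp [520.979 -96.195 290.947] grasp [521.023 -97.182 135.95 ] yawz -83.05202015342302 F [ 3.635 -4.392 -1.621] op 18.86242263717083
ram z (np.float64(111.79392253060854), np.float64(111.74028164326748), np.int64(69)) theta,r (np.float64(0.10932012985919451), np.float64(74.47992720365285))
-0.03 [-0.  -0.1 -2.2]
-0.06 [-0.  -0.1 -4.5]
-0.1 [-0.   0.1 -7.4]
F tool [1.65  3.078 4.789]
```

>>> apply_moves(
  hand=[-1, -1],
  delta_pos=[
    [0, 0, -0.0015],
    [0, 0, -0.003],
  ],
  roll=[0.02, 0.04],
)

```text
time_s: 18.6
tool_pos: [520.6, -93.1, 290.9]
tcp_rot: [0.521, 0.478, 0.518, -0.481]
force: [4.2, -4.4, -0.7]
opening: 18.5
```

```bash
cat > f.py <<'E'
from ram import *
print('theta,r',theta(),'F tool',R.T@st['force'])
E
python3 f.py
```

```text
t 18.6 tcp [520.592 -93.093 290.922] grasp [520.627 -94.061 135.925] yawz -85.36723214935743 F [ 4.208 -4.431 -0.663] op 18.54484521333312
theta,r (np.float64(0.067074131629585), np.float64(74.42700720129234)) F tool [0.691 3.836 4.752]
```

>>> apply_moves(
  hand=[-1, -1],
  delta_pos=[
    [0, 0, -0.0008],
    [0, 0, -0.0018],
  ],
  roll=[0.012, 0.024],
)

```text
time_s: 18.85
tool_pos: [520.5, -91.3, 290.9]
tcp_rot: [0.515, 0.484, 0.512, -0.487]
force: [2.0, -3.9, -1.2]
opening: 18.8
```

```bash
python3 f.py
```

```text
t 18.85 tcp [520.453 -91.347 290.945] grasp [520.504 -92.346 135.948] yawz -86.78156426229347 F [ 1.974 -3.934 -1.155] op 18.845552989247572
theta,r (np.float64(0.04397892969227315), np.float64(74.35990485143233)) F tool [1.181 1.75  4.031]
```

>>> apply_moves(
  hand=[-1, -1],
  delta_pos=[
    [0, 0, -0.0008],
    [0, 0, -0.0015],
  ],
  roll=[0.01, 0.02],
)

```text
time_s: 19.1
tool_pos: [520.3, -89.8, 290.9]
tcp_rot: [0.51, 0.489, 0.507, -0.493]
force: [3.0, -3.7, -1.1]
opening: 18.6
```

```bash
python3 f.py
```

```text
t 19.1 tcp [520.333 -89.804 290.914] grasp [520.368 -90.799 135.917] yawz -87.95951618118107 F [ 2.99  -3.738 -1.076] op 18.614878864990963
theta,r (np.float64(0.02309471797618836), np.float64(74.35859408979536)) F tool [1.1   2.855 3.835]
```

>>> apply_moves(
  hand=[-1, -1],
  delta_pos=[
    [0, 0, -0.0006],
    [0, 0, -0.0012],
  ],
  roll=[0.008, 0.016],
)

```text
time_s: 19.35
tool_pos: [520.3, -89.4, 290.9]
tcp_rot: [0.507, 0.493, 0.502, -0.497]
force: [4.6, -8.2, -2.0]
opening: 18.5
```

```bash
python3 f.py
```

```text
t 19.35 tcp [520.283 -89.395 290.948] grasp [520.38  -90.621 135.953] yawz -88.9368621285573 F [ 4.603 -8.17  -1.986] op 18.480325066734647
theta,r (np.float64(0.020709624737906072), np.float64(74.33305252354516)) F tool [2.054 4.45  8.238]
```

```bash
cat > f.py <<'E'
from ram import *
g=(st['tool_pos']+155*R[:,0]);F=st['force'];a=np.r_[A,g[2]]
r=(st['tool_pos']-a)/1000
M=np.cross(r,F)[2];print('theta,r',theta(),'F tool',R.T@F,'torque',st['ft_torque'],'Mz lever from F',M,'with ft',M+st['ft_torque'][2],'-> N at ball',M/.075,(M+st['ft_torque'][2])/.075)
E
python3 f.py
```

```text
t 19.35 tcp [520.283 -89.395 290.948] grasp [520.38  -90.621 135.953] yawz -88.9368621285573 F [ 4.603 -8.17  -1.986] op 18.480325066734647
theta,r (np.float64(0.020709624737906072), np.float64(74.33305252354516)) F tool [2.054 4.45  8.238] torque [-1.613 -0.695  0.617] Mz lever from F 0.6265683057329887 with ft 1.2432746215693702 -> N at ball 8.35424407643985 16.57699495425827
```

>>> apply_moves(
  hand=[-1, -1],
  delta_pos=[
    [0, 0, 0.0001],
    [0, 0, 0.0001],
  ],
  roll=[-0.008, -0.008],
)

```text
time_s: 19.6
tool_pos: [520.3, -89.5, 290.9]
tcp_rot: [0.509, 0.491, 0.505, -0.495]
force: [2.6, -4.3, -1.3]
opening: 19.0
```

```bash
python3 f.py
```

```text
t 19.6 tcp [520.272 -89.469 290.926] grasp [520.36  -90.701 135.931] yawz -88.47522589916052 F [ 2.604 -4.282 -1.309] op 18.965427287698898
theta,r (np.float64(0.0217597043263972), np.float64(74.35926262016578)) F tool [1.344 2.489 4.339] torque [-0.754 -0.534  0.468] Mz lever from F 0.32948183886610194 with ft 0.7979397941884445 -> N at ball 4.393091184881359 10.639197255845927
```

>>> apply_moves(
  hand=[-1, -1],
  delta_pos=[
    [0, 0, -0.0003],
    [0, 0, -0.0006],
  ],
  roll=[0, 0],
)

```text
time_s: 19.85
tool_pos: [520.2, -89.3, 290.9]
tcp_rot: [0.509, 0.491, 0.504, -0.495]
force: [3.0, -5.7, -1.8]
opening: 18.7
```

```bash
python3 f.py;  python3 - <<'E'
from st import *
import pickle
c=cap('side');pickle.dump(c,open('side5.pkl','wb'))
save(c,'side5.png',(225,125,305,195),9)
E
```

```text
t 19.85 tcp [520.242 -89.333 290.944] grasp [520.367 -90.679 135.95 ] yawz -88.51281731334315 F [ 2.952 -5.654 -1.758] op 18.72758420509318
theta,r (np.float64(0.02148085348029407), np.float64(74.35026333368198)) F tool [1.81  2.804 5.713] torque [-1.148 -0.68   0.479] Mz lever from F 0.4326229005793496 with ft 0.9113227639039723 -> N at ball 5.768305341057995 12.150970185386297
t 19.85 tcp [520.242 -89.333 290.944] grasp [520.367 -90.679 135.95 ] yawz -88.51281731334315 F [ 2.952 -5.654 -1.758] op 18.72758420509318
```

View pics/side5.png

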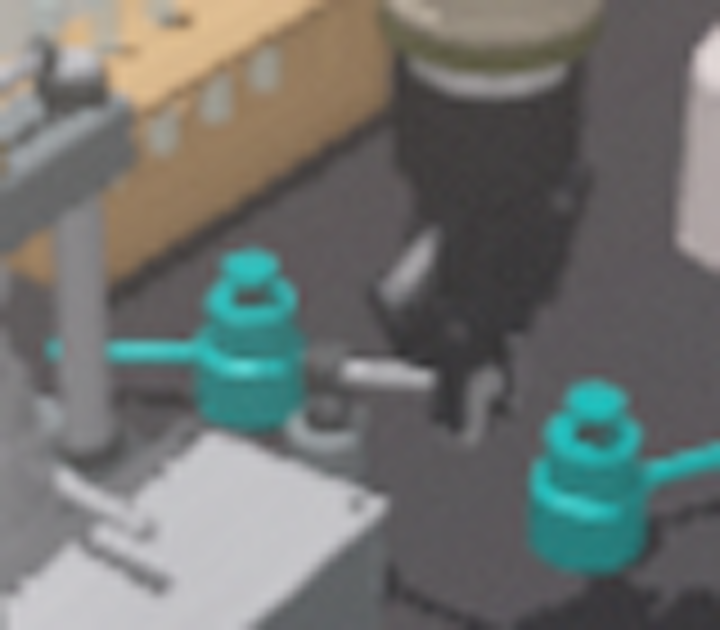

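>>> apply_moves(
  hand=[-1, -0.4, -0.2, 0.2, 0.2],
  delta_pos=[
    [0, 0, 0],
    [0, 0, 0],
    [0, 0, 0],
    [0, 0, 0],
    [0, 0, 0],
  ],
  roll=[0, 0, 0, 0, 0],
)

```text
time_s: 20.52
tool_pos: [520.2, -89.1, 290.9]
tcp_rot: [0.509, 0.491, 0.504, -0.495]
force: [0.9, -0.1, -0.4]
opening: 51.2
```

```bash
python3 f.py;  python3 - <<'E'
from st import *
import pickle
c=cap('side');pickle.dump(c,open('side6.pkl','wb'))
save(c,'side6.png',(225,125,305,195),9)
E
```

```text
t 20.525 tcp [520.2   -89.138 290.892] grasp [520.292 -90.447 135.898] yawz -88.50927897258033 F [ 0.895 -0.133 -0.372] op 51.234428021786115
theta,r (np.float64(0.01829530452086394), np.float64(74.40805240515519)) F tool [0.374 0.891 0.153] torque [-0.044 -0.01   0.016] Mz lever from F 0.013610416101352439 with ft 0.029870671692141908 -> N at ball 0.18147221468469918 0.39827562256189214
t 20.525 tcp [520.2   -89.138 290.892] grasp [520.292 -90.447 135.898] yawz -88.50927897258033 F [ 0.895 -0.133 -0.372] op 51.234428021786115
```

View pics/side6.png

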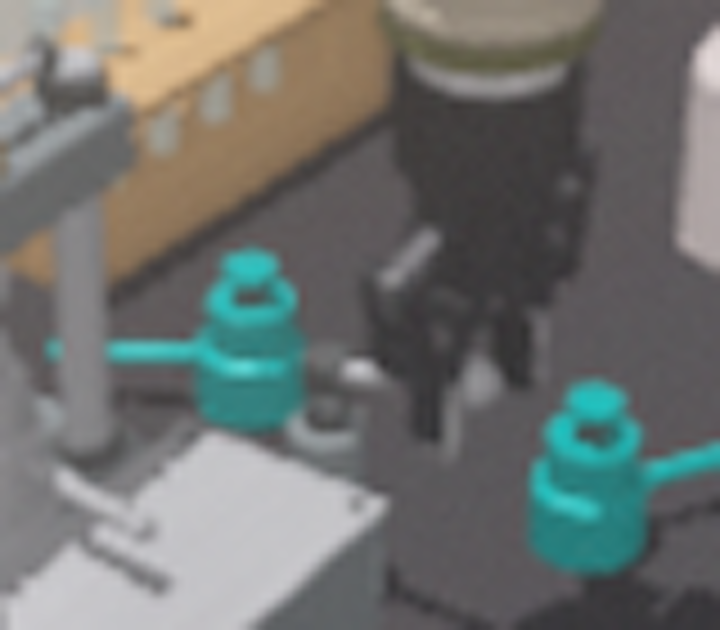

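>>> apply_moves(
  hand=[0.2, 0.2, 0.2, 0.2, 0.2],
  delta_pos=[
    [-0.03, 0, 0],
    [-0.06, 0, 0],
    [-0.09, 0, 0],
    [-0.11, 0, 0],
    [-0.11, 0, 0],
  ],
  roll=[0, 0, 0, 0, 0],
)

```text
time_s: 21.2
tool_pos: [520.5, -88.5, 402.2]
tcp_rot: [0.509, 0.492, 0.504, -0.495]
force: [0.7, 0.5, -1.3]
opening: 51.3
```

```bash
python3 - <<'E'
from st import *
import pickle
print(R,st['qpos'])
c=cap('top');pickle.dump(c,open('top7.pkl','wb'))
save(c,'top7.png',(215,95,335,195),6)
W=cloud(c)
m=np.zeros(W.shape[:2],bool);m[138:166,255:274]=1
m&=(W[...,2]>98)&(W[...,2]<122)
m&=cv2.morphologyEx((m).astype(np.uint8),cv2.MORPH_OPEN,np.ones((2,2)))>0
v,u=np.nonzero(m)
L=np.array([onz(c,a,b,107.5) for a,b in zip(u,v)])
k=np.polyfit(L[:,0],L[:,1],1);r=L[:,1]-np.polyval(k,L[:,0]);print(k,r.std(),L[:,0].min(),L[:,0].max(),[(x,np.polyval(k,x)) for x in (590,600,610)])
E
```

```text
t 21.2 tcp [520.49  -88.493 402.246] grasp [521.046 -89.766 247.252] yawz -88.50835547322153 F [ 0.674  0.525 -1.25 ] op 51.29941112708369
[[ 0.004  1.     0.026]
 [-0.008  0.026 -1.   ]
 [-1.     0.003  0.008]] [-0.583  0.209  0.806  1.671 -0.148  1.322 -1.297]
[-0.072 86.604] 2.751479207288681 586.1433701288587 658.3181125652086 [(590, np.float64(44.292081446858994)), (600, np.float64(43.574925526592104)), (610, np.float64(42.85776960632521))]
```

View pics/top7.png

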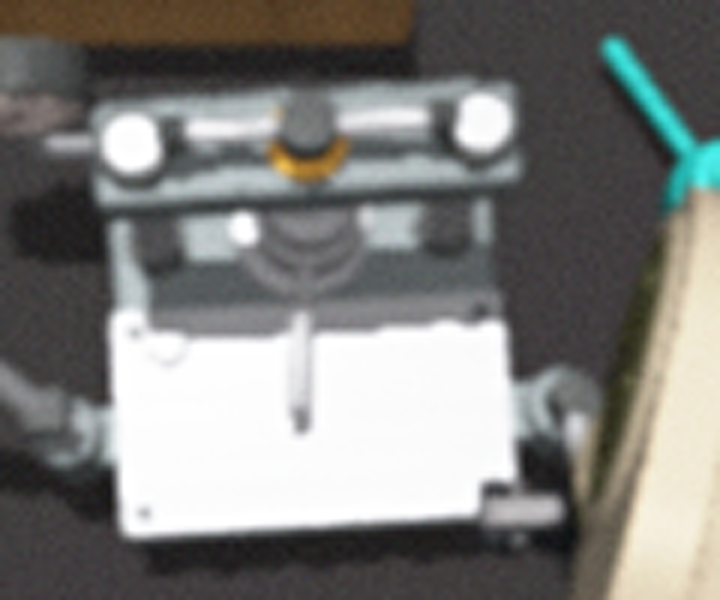

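>>> apply_moves(
  hand=[0.2, 0.2, 0.2, 0.2, 0.2, 0.2, 0.2],
  delta_pos=[
    [0, 0.015, -0.03],
    [0, 0.035, -0.06],
    [0, 0.05, -0.09],
    [0, 0.065, -0.115],
    [0, 0.08, -0.131],
    [0, 0.08, -0.131],
    [0, 0.08, -0.131],
  ],
  roll=[0.03, 0.06, 0.096, 0.096, 0.096, 0.096, 0.096],
)

```text
time_s: 22.12
tool_pos: [596.3, 43.6, 399.2]
tcp_rot: [-0.484, -0.515, -0.479, 0.52]
force: [0.0, -0.5, -0.2]
opening: 51.1
```

```bash
python3 - <<'E'
from st import *
import pickle
print(R,st['qpos']);print('go',go([598,43.7,108]),'roll',np.radians(yaw+94))
for n in('side','top'):
    c=cap(n);pickle.dump(c,open(n+'8.pkl','wb'));save(c,n+'8.png',(170,80,330,200),5)
E
```

```text
t 22.125 tcp [596.267  43.637 399.164] grasp [596.274  42.217 244.17 ] yawz -94.08517123739364 F [ 0.032 -0.467 -0.236] op 51.098831897670685
[[ 0.     0.997 -0.071]
 [-0.009 -0.071 -0.997]
 [-1.     0.001  0.009]] [-0.678  0.389  0.742  1.484 -0.256  1.37  -1.565]
go [136.158   1.629  -1.431] roll -0.0014865185205166962
```

View pics/side8.png

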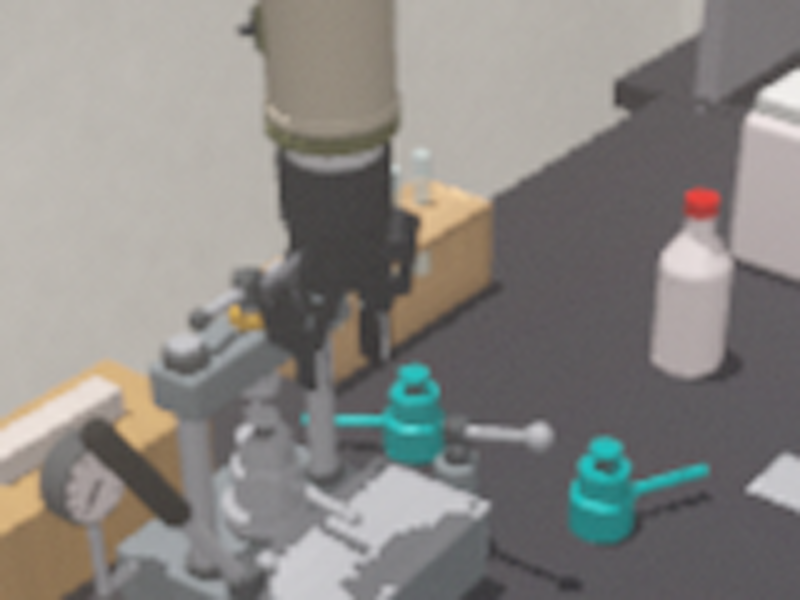

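View pics/top8.png

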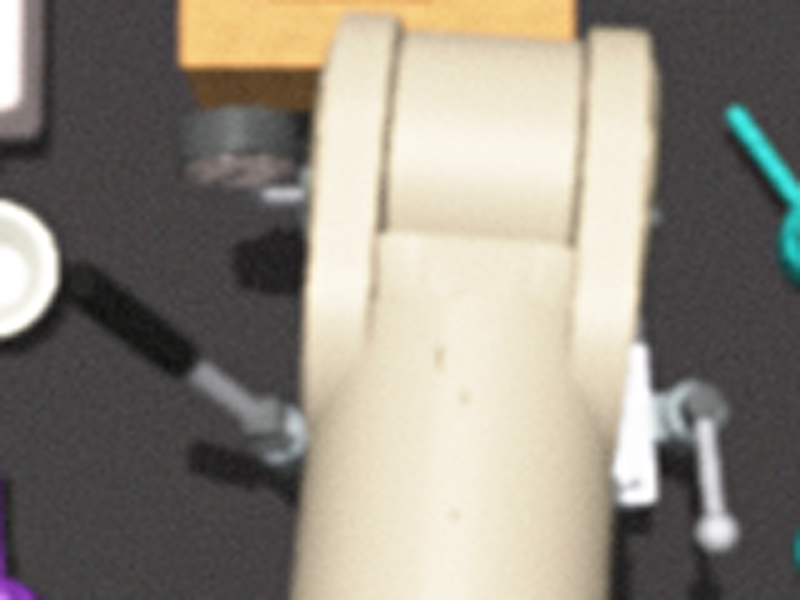

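>>> apply_moves(
  hand=[0.2, 0.2, 0.2, 0.2, 0.2, 0.2, 0.2],
  delta_pos=[
    [0.03, 0.0015, -0.0015],
    [0.06, 0.0015, -0.0015],
    [0.09, 0.0015, -0.0015],
    [0.11, 0.0015, -0.0015],
    [0.125, 0.0015, -0.0015],
    [0.134, 0.0015, -0.0015],
    [0.134, 0.0015, -0.0015],
  ],
  roll=[0, 0, 0, 0, 0, 0, 0],
)

```text
time_s: 23.1
tool_pos: [597.9, 43.4, 265.7]
tcp_rot: [-0.484, -0.516, -0.479, 0.52]
force: [-1.0, -0.1, 0.7]
opening: 51.3
```

```bash
python3 - <<'E'
from st import *
import pickle
print('go',go([598,43.7,108]))
c=cap('side');pickle.dump(c,open('side9.pkl','wb'));save(c,'side9.png',(190,120,290,200),8)
E
```

```text
t 23.1 tcp [597.914  43.416 265.694] grasp [598.025  42.094 110.7  ] yawz -94.13164444999123 F [-1.023 -0.113  0.658] op 51.275863089991844
go [ 2.692  0.062 -0.312]
```

View pics/side9.png

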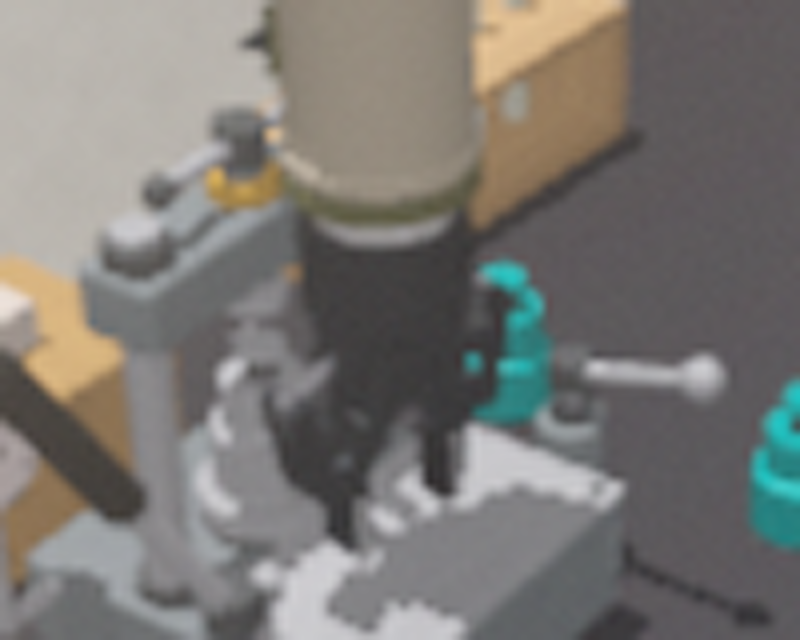

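>>> apply_moves(
  hand=[0.2, 0, -0.4, -1, -1, -1, -1],
  delta_pos=[
    [0.0025, 0, -0.0013],
    [0.0025, 0, -0.0013],
    [0.0025, 0, -0.0013],
    [0.0025, 0, -0.0013],
    [0.0025, 0, -0.0013],
    [0.0025, 0, -0.0013],
    [0.0025, 0, -0.0013],
  ],
  roll=[0, 0, 0, 0, 0, 0, 0],
)

```text
time_s: 24.02
tool_pos: [598.3, 44.9, 263.9]
tcp_rot: [-0.484, -0.516, -0.479, 0.519]
force: [-0.3, 1.5, 2.5]
opening: 7.9
```

```bash
python3 - <<'E'
from st import *
print(R, 'tau',st['ft_torque'])
n=np.array([-.9985,-.055,0]);print('91mm along press -x in tool', R.T@(n*91))
E
```

```text
t 24.025 tcp [598.273  44.902 263.922] grasp [598.549  43.65  108.927] yawz -94.11553686336453 F [-0.333  1.523  2.543] op 7.856018772022029
[[ 0.002  0.997 -0.072]
 [-0.008 -0.072 -0.997]
 [-1.     0.002  0.008]] tau [0.27  0.138 0.145]
91mm along press -x in tool [ -0.121 -90.27   11.513]
```

>>> apply_moves(
  hand=[-1, -1, -1, -1, -1, -1, -1, -1, -1, -1],
  delta_pos=[
    [0, -0.003, 0],
    [0, -0.007, 0],
    [0, -0.012, 0],
    [0, -0.017, 0],
    [0, -0.022, 0],
    [0, -0.026, 0],
    [0, -0.03, 0],
    [0, -0.034, 0],
    [0, -0.034, 0],
    [0, -0.034, 0],
  ],
  roll=[0, 0, 0, 0, 0, 0, 0, 0, 0, 0],
)

```text
time_s: 25.28
tool_pos: [563.8, 47.4, 263.5]
tcp_rot: [-0.484, -0.516, -0.48, 0.52]
force: [-0.9, 1.2, 0.6]
opening: 7.7
```

```bash
python3 - <<'E'
from st import *
print('tool F',R.T@st['force'],st['ft_torque'])
c=cap('side');save(c,'side10.png',(190,120,290,200),8)
E
```

```text
t 25.275 tcp [563.826  47.409 263.514] grasp [563.795  46.178 108.519] yawz -94.10862338632494 F [-0.893  1.215  0.629] op 7.651986655139674
tool F [-0.639 -0.978 -1.143] [0.044 0.192 0.011]
```

View pics/side10.png

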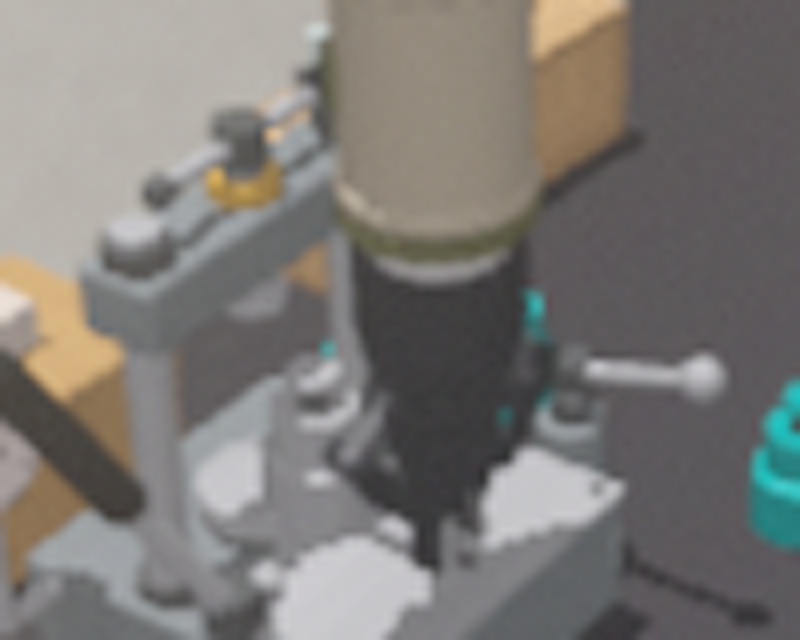

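>>> apply_moves(
  hand=[-1, -1, -1, -1, -1, -1, -1, -1, -1, -1, -1, -1],
  delta_pos=[
    [0, -0.003, 0],
    [0, -0.008, 0],
    [0, -0.013, 0.0],
    [0, -0.018, 0.0],
    [0.0005, -0.023, 0],
    [0.001, -0.028, 0],
    [0.0015, -0.033, 0],
    [0.0015, -0.039, 0],
    [0.0015, -0.045, 0],
    [0.0015, -0.051, 0],
    [0.0015, -0.057, 0],
    [0.0015, -0.057, 0],
  ],
  roll=[0, 0, 0, 0, 0, 0, 0, 0, 0, 0, 0, 0],
)

```text
time_s: 26.82
tool_pos: [506.7, 51.5, 262.3]
tcp_rot: [-0.484, -0.516, -0.48, 0.519]
force: [1.6, -0.5, 2.9]
opening: 7.9
```

```bash
python3 - <<'E'
from st import *
print('tool F',R.T@st['force'],st['ft_torque'])
c=cap('side');save(c,'side11.png',(190,120,290,200),8)
c=cap('top');save(c,'top11.png',(190,80,330,190),5)
E
```

```text
t 26.825 tcp [506.663  51.488 262.302] grasp [506.614  50.335 107.306] yawz -94.09831920359935 F [ 1.615 -0.513  2.892] op 7.901468031006683
tool F [-2.888  1.648  0.418] [-0.094 -0.199  0.038]
```

View pics/side11.png

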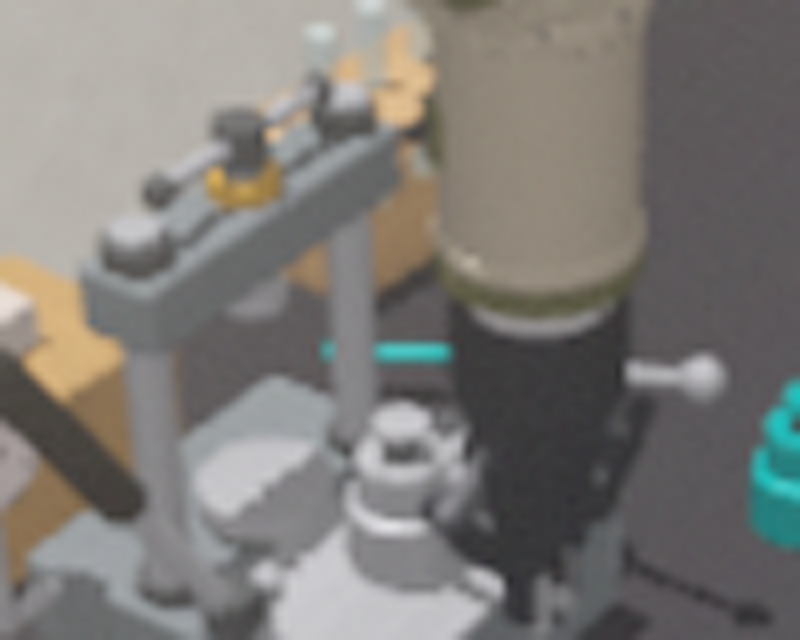

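View pics/top11.png

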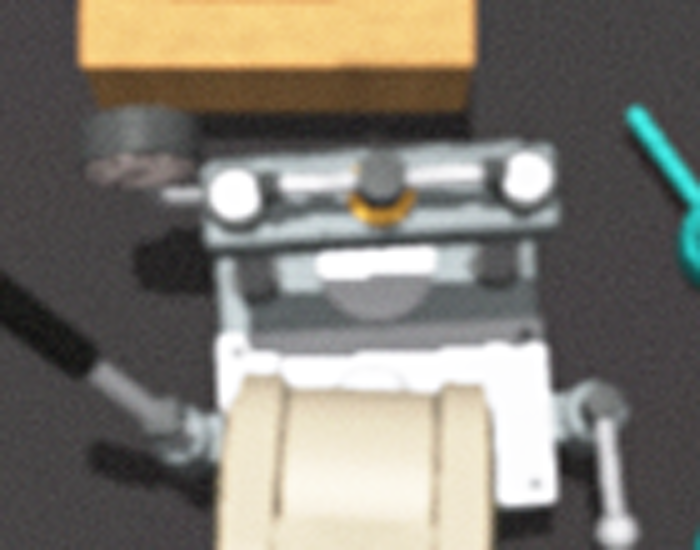

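>>> apply_moves(
  hand=[-0.8, -0.4, 0, 0, 0, 0, 0, 0, 0, 0],
  delta_pos=[
    [0, 0, 0],
    [0, 0, 0],
    [0, 0, 0],
    [0, 0, 0],
    [-0.02, 0, 0],
    [-0.05, 0, 0],
    [-0.09, 0, 0],
    [-0.13, 0, 0],
    [-0.16, 0, 0],
    [-0.16, 0, 0],
  ],
  roll=[0, 0, 0, 0, 0, 0, 0, 0, 0, 0],
)

```text
time_s: 28.18
tool_pos: [507.4, 52.5, 424.3]
tcp_rot: [-0.484, -0.517, -0.48, 0.518]
force: [0.2, 0.5, -0.4]
opening: 42.9
```

>>> apply_moves(
  hand=[0, 0, 0, 0, 0, 0, 0],
  delta_pos=[
    [0, 0, 0.04],
    [0, 0, 0.09],
    [0, 0, 0.14],
    [0, 0, 0.19],
    [0, 0, 0.24],
    [0, 0, 0.26],
    [0, 0, 0.26],
  ],
  roll=[0, 0, 0, 0, 0, 0, 0],
)

```text
time_s: 29.05
tool_pos: [487.9, -208.5, 424.9]
tcp_rot: [-0.483, -0.517, -0.479, 0.52]
force: [-0.2, 0.9, -0.9]
opening: 42.6
```

```bash
python3 - <<'E'
from st import *
import pickle
for n in('side','top'):
    c=cap(n);pickle.dump(c,open(n+'12.pkl','wb'));save(c,n+'12.png',s=1.5)
    save(c,n+'12c.png',(190,90,330,200),5)
E
```

```text
t 29.05 tcp [ 487.932 -208.501  424.892] grasp [ 488.088 -209.513  269.896] yawz -94.34340427502113 F [-0.241  0.887 -0.868] op 42.616902234528595
```

View pics/side12c.png

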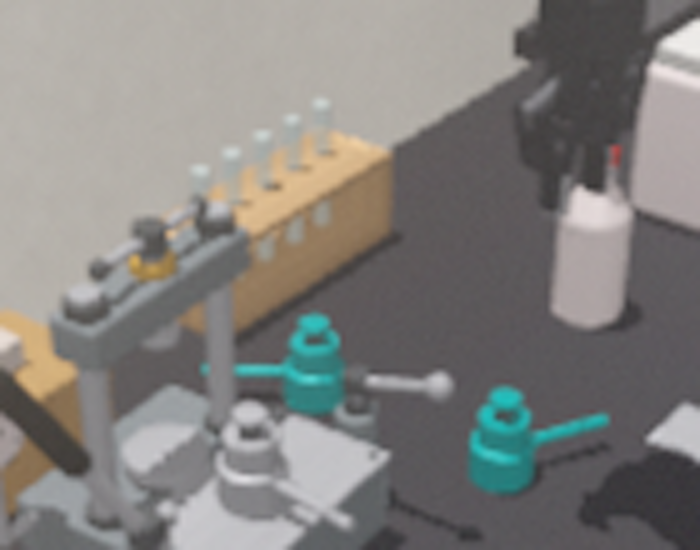

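View pics/top12c.png

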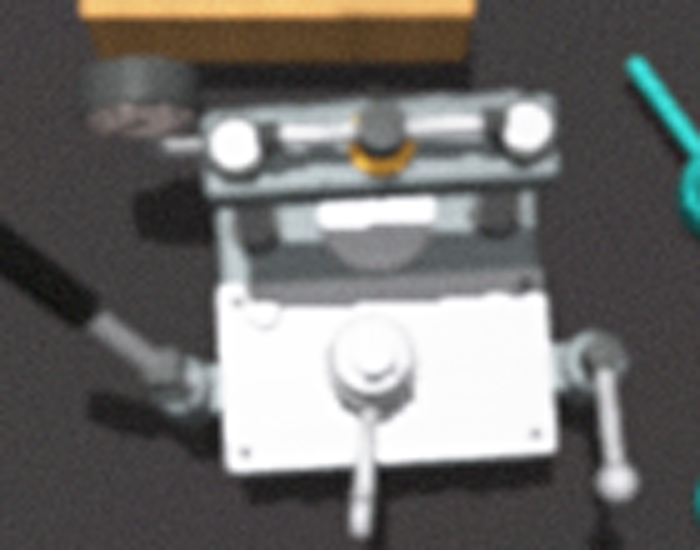

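View pics/top12.png

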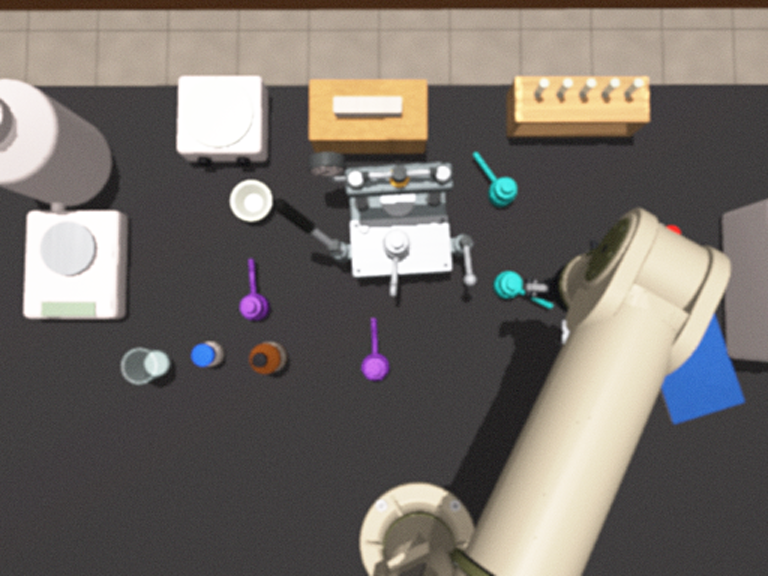

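```bash
python3 - <<'E'
from st import *
import pickle
c=pickle.load(open('top12.pkl','rb'))
def p(x,y,z): return onz(c,x/5+190-.4,y/5+90-.4,z)
b=p(617,481,140);print('ball',b)
d=b[:2]-[594.5,-85];print(np.arctan2(-d[1],-d[0])-.055,np.hypot(*d))
die=p(373,357,158);tube=p(361,533,106);n=tube-die
print('die cap',die,'tube end',tube)
o=np.array([682.7,42.]);e=np.array([.9985,.055]);print('press x',(die[:2]-o)@e,'from tube end', (tube[:2]-o)@e+98*np.cos(np.radians(7)))
W=cloud(c);u,v=proj(c,die)[0].astype(int);print(np.nanmedian(W[v-2:v+2,u-2:u+2,2]))
u,v=proj(c,[660,42,81.5])[0].astype(int);print('platen z',np.nanmedian(W[v-1:v+2,u-3:u+4,2]),'shelf z',np.nanmedian(W[163:168,285:292,2]))
E
```

```text
t 29.15 tcp [ 488.957 -205.887  425.   ] grasp [ 489.176 -206.73   270.002] yawz -94.07694424886557 F [-0.338  0.337  0.347] op 42.988371159020815
ball [520.98  -90.691 140.   ]
0.022256025045917817 73.73955990129863
die cap [587.341  43.985 158.   ] tube end [494.113  50.394 106.   ]
press x -95.10663961244506 from tube end -90.57259338894096
158.57008841328908
platen z 81.35150766481294 shelf z 79.72456758237186
```

```bash
python3 - <<'E'
from plant import manip
print(manip.sign_off())
E
```

```text
the job is handed in; nothing more can be done
None
```

The ram crept down without dropping, the valve is shut, and the die stands on the shelf. I handed the job in at about 29 s, with the arm clear of everything.

- **Release:** I gripped the ball and opened the valve in steps of about 0.06 rad. The ram started to sink at about 0.69 rad by my estimate. I held the valve at about 0.82, and the ram crept at about 6 mm/s until it stopped. The platen then read 81.35 mm above the bench, against 81.5 expected.
- **Shutting:** I turned the valve back until it met its seat. The force at the ball, worked out from wrist force and moment, peaked at about 16.6 N. That is a little over the 11–15 N finger-tight band but under the 22 N limit. Pushing again at about 12 N did not move it.
- **Valve angle:** After I let go, the camera put it at 0.02 rad. That is within shut, but the calibration could be off by roughly 0.03 rad. So the peak force and the exact angle are the two least certain results.
- **Die:** I pulled it forward by its side tube and released it. It stands upright on the shelf with its cap at 158.6 mm, and its axis is at press x of about -91 to -95, inside the -118 to -64 range.
- **Everything else:** In the last top picture the anvil, mortar, jar, amber bottle, beaker and look-alike dies looked unmoved. The spatula and part of the wash bottle were hidden by the arm there, and I did not go near either of them.

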